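# Put the hooks and wax away, bolt the locker and turn the lamp off

### The job

Clear the tying bench for the night: draw the bolt of the plywood hook locker, open its lid, and put every hook box in its bay nearer the robot and every wax tin in its farther bay. Then shut the lid fully, slide the bolt fully home into its keeper, and last of all slide the lamp's dimmer all the way to off. Leave everything else on the bench where it stands.

Things in the scene. Friction and masses are not known exactly. Their poses are not given: they have to be found in the camera images.
- chest: Hook locker: low plywood chest fixed to the bench, 272 mm (own x) by 236 mm (own y), 72 mm high over the shut lid. Origin: centre of its underside; at yaw 0 x points away from the robot, y to its left. Along its -y side a fixed top rail (y -118 to -70 mm, top 72 mm high, solid below) carries the keeper; the rest of the top is the lid, hinged along the +y side. Starts empty.
- bay_near (a point): Centre of the floor of the locker's bay nearer the robot: chest x -64, y 18, z 10 mm. Inside it measures x -124 to -4 mm and y -70 to 106 mm of the chest. Outer walls' top 60 mm above the bench; the divider between the bays (8 mm thick, at x 0) is 45 mm high above the bench.
- bay_far (a point): Centre of the floor of the locker's farther bay: chest x 64, y 18, z 10 mm; x 4 to 124 mm, y -70 to 106 mm, otherwise like the near bay.
- lid (a joint): Lid angle, rad: 0 shut, grows as it opens upward, stop at 1.9. The lid (12 mm thick, 0.42 kg, chest y -68 to 118 mm and top 72 mm high when shut) has a stiff hinge (0.6 N m friction): it stays at any angle it is left at and must be pressed down to shut. While the bolt is in the keeper it cannot be lifted.
- lid_hinge (a point): The lid's hinge axis at the middle of the chest's length: chest x 0, y 122, z 60 mm. The axis runs along the chest's x.
- lid_handle (a point): Middle of the lid's steel D-handle: a round bar 10 mm thick, parallel to the hinge, 80 mm free between its posts, its middle line 38 mm off the lid's face. Lid shut: chest x -62, y -55, z 110 mm, that is 177 mm from the hinge axis along the lid and 50 mm above it. Moves with the lid; axes as the lid's (z out of its upper face).
- bolt (a joint): Slide of the barrel bolt on the lid, m: 0 fully drawn (end stop), 0.040 fully home in the keeper (end stop). It slides parallel to the chest's y, towards -y (to the rail) as the value grows; about 2.5 N of friction. The 10 mm rod reaches into the keeper beyond 0.020 and is clear of the rail below 0.005. The lid must be shut for it to enter.
- bolt_knob (a point): Middle of the bolt's knob: upright cylinder 14 mm across, 18 mm tall, top 9 mm above this point. Lid shut: 110 mm above the bench, chest x 60 mm, y 0 with the bolt drawn, -40 mm with it home. Two straps hold the rod on the lid: 10 mm wide, middles at chest y -58 and +26 mm, tops 92 mm above the bench. Moves with bolt and lid.
- keeper (a point): Middle of the steel keeper's opening on the top rail (18 mm wide, 12 mm long along y, keeper top 95 mm above the bench): chest x 60, y -90, z 83 mm.
- lamp: Desk lamp, fixed: cream base 190 mm (own x) by 110 mm (own y), 30 mm high. Origin: centre of its underside; at yaw 0 x points away from the robot. Dimmer crosswise on the nearer half. A stem at x 70 mm on the far half rises to 345 mm, leaning to x 100 mm and to -y, and bears a shade 120 mm across (around x 100, y -70 to -195, z 250 to 380 mm).
- dimmer (a joint): Position of the lamp's slide dimmer, m: 0 off (end stop, lamp's -y end, the thin end of the white wedge mark beside the slot), 0.060 full brightness (lamp's +y end). About 1.5 N of friction.
- dimmer_grip (a point): Middle of the dimmer's black cap: a block 22 mm along the lamp's x, 12 mm along its y, 20 mm tall; this point is 46 mm above the bench, the cap's top 56 mm, its plate's top 34 mm. On the lamp at x -35 mm, y from -30 mm (off) to +30 mm (full).
- hookbox1: A hook box: flat rectangular box 50 x 34 x 22 mm (its x, y, z), white base and clear lid, 25 to 50 g, with fish hooks inside. Origin: centre of its underside. May be absent.
- hookbox2: A hook box: flat rectangular box 50 x 34 x 22 mm (its x, y, z), white base and clear lid, 25 to 50 g, with fish hooks inside. Origin: centre of its underside. May be absent.
- hookbox3: A hook box: flat rectangular box 50 x 34 x 22 mm (its x, y, z), white base and clear lid, 25 to 50 g, with fish hooks inside. Origin: centre of its underside. May be absent.
- tin1: A wax tin: round flat aluminium tin 46 mm across, 24 mm high (its z), 30 to 65 g. Origin: centre of its underside. May be absent.
- tin2: A wax tin: round flat aluminium tin 46 mm across, 24 mm high (its z), 30 to 65 g. Origin: centre of its underside. May be absent.
- tin3: A wax tin: round flat aluminium tin 46 mm across, 24 mm high (its z), 30 to 65 g. Origin: centre of its underside. May be absent.
- vise: Bystander: fly-tying vise, black base 110 x 110 mm, stem and head 220 mm high, 1.5 kg. Origin: centre of the base's underside.
- spoolblock: Bystander: dark wooden block 60 x 150 mm with eight thread spools on pegs, 56 mm high, 0.6 kg. Origin: centre of its underside.
- scissors: Bystander: small scissors lying flat, 95 mm long, 8 mm high. Origin: on the bench at their pivot, blades to their +x.
- bottle: Bystander: amber cement bottle with a white cap, 30 mm across, 60 mm high. Origin: centre of its underside.
- cup: Bystander: empty clear plastic cup, 80 mm across the rim, 85 mm high. Origin: centre of its underside.
- marker: Bystander: board marker 110 x 14 x 14 mm lying flat along its x. Origin: under its middle.

How it is judged:
By the outcome, as a careful person would: the job done as asked, in the order asked, and still so for the second after the job is handed in, with the robot touching nothing.
Of hookbox1, hookbox2, hookbox3, tin1, tin2, tin3 only 4 to 6 are there at a start; the rules pass over those that are not, and their reading is None.
At some moment in a run one of hookbox1, hookbox2, hookbox3, tin1, tin2, tin3 may be knocked a few centimetres aside while the robot is not near it.
Once in a run the grip may slacken for a moment while it holds something.
It also fails if it takes over 210 s, if anything falls off the work surface, if the arm or the gripper's body presses on something with over 40 N, if the wrist force passes 120 N, or if a joint passes its speed limit or range.

### The arm

A 6-joint arm with a two-finger parallel gripper is mounted at the origin on the work surface. World frame = base frame: x ahead of the robot, y to its left, z up, the work surface at z = 0. Lengths are in m, angles in degrees, forces in N, time in s.
With the tool pointing down it reaches from about 0.375 to 0.9 m from the base axis. Payload 3.1 kg.
Tool frame: the origin (TCP) lies at the very end of the fingers, on their centre line; the grasp point (between the pads) lies 19 mm behind it; z points along the fingers, y is the line along which they close (so a half turn about z gives the same grasp; the last joint's range is limited). The gripper opens to 87 mm and grips with 3 to 60 N. Pads are 19 mm wide; open, the fingers measure 117 mm over their backs; the gripper's body (75 mm by 190 mm) begins 51 mm behind the grasp point.
Start: joints at [-78.123, 30.224, 82.088, -0, 67.689, -10.227], TCP at [0.235, -0.579, 0.201] pointing down, gripper open.
Joint ranges: [-176.69, 176.69], [-43.24, 126.21], [12.49, 139.97], [-82, 262], [0, 151.66], [-163.58, 163.58]. Speed limits (degrees/s): [159.86, 159.86, 180, 180, 180, 180].

### API

Orientations are given as a 3x3 rotation matrix whose columns are the frame's x, y, z axes.
In Python, from rig import readout, viewer, ticket gives the robot as it stands.
- The arm moves only by the tool send_rows, never from a script. Its argument "moves" is a list of rows, each a list of 6 numbers: the shift along the tool's x, y, z in units of 250 mm (1.0 is 250 mm), then the turn, a rotation vector about the tool's x, y, z in units of 90 degrees (1.0 is 90 degrees). A call has 1 to 12 rows; each row is the pose to reach, as a shift and turn from the pose commanded when the call began, along the tool's axes at that moment; what a row does not reach only later rows make up. A row lasts 1/10 s, in which the tool goes at most 50 mm and 8.59 degrees, less where a joint would pass 70% of its speed; a pose out of reach is approached as far as the arm can. A call with a number of a shift or a turn outside -1 to 1 is refused whole. A call with a gripper value outside its range is refused whole. "grip" is the opening, from 0 (shut) to 1 (fully open), set as the call begins (left out, the last holds). The fingers move at their own pace and stop on an object; the grip force is fixed at half the most. Time passes only in rows, so rows that repeat a pose let the fingers close. It gives the time, the measured TCP pose, the force, the opening and the grip force at its end, in the units of the state.
- readout.read_state(): the state, without advancing time (a new reading comes with each control period).
- viewer.capture(name): name is "scene" or "top"; returns (picture, depth): 384x512x3 uint8, red, green, blue; 384x512 float32, m along the optical axis (not along the pixel's ray), 0 where there is no reading.
- viewer.camera_info(name): a dict with "fx", "fy", "cx", "cy" (pixels), "R" (3x3) and "t" (3): a world point X has camera coordinates R X + t. Camera axes: x right, y down, z forward; pixel columns grow to the right and rows downward; lengths in m; the calibration is good to about 2 mm. A picture is of the moment at which its call begins. camera_info takes no time and is no camera call.
- ticket.hand_in(): hands the job in; it is judged then, once.
The state is a dict: "time_s": time; "joint_positions": joint angles; "qvel": joint speeds; "tau": joint torques, N m; "position": TCP position; "tcp_rot": TCP orientation; "force": force on the tool from outside, world axes, zero at the start; "moment": the same for the moment, N m; "opening": opening from 0.0 (shut) to 1.0 (fully open); "grasp_force": force on a finger pad.
Only numpy, scipy, OpenCV 4.12 (cv2) and the standard library are available. Lean on these libraries where they do the work, as an engineer would, in place of code of your own. Each camera call takes 0.05 s, during which the arm holds its last target. There are 200 camera calls.

## Working session

There is one attempt and no reset: what is moved stays moved. The work goes in short steps, Python scripts to look and compute and a tool call to move; the robot and the scene stay as the last step left them, time stands still between calls to the robot, and variables do not carry over. Pictures are saved under pics/ and viewed, at most 14 in all, crops included, and the job is handed in when it is done.

Besides the shell and the picture viewer there is one more tool, called after "Request:" by a JSON object that holds its "api" and its "payload", one argument or row to a line. send_rows: Moves the arm, as the interface text tells. Shifts and turns lie within -1 to 1; 1 stands for 250 mm of shift or 90 degrees of turn. Its arguments: {"type":"object","properties":{"moves":{"type":"array"},"grip":{"type":"number"}},"required":["moves"]}

```bash
ls; mkdir -p pics; python3 - <<'E'
from rig import readout, viewer
import cv2,numpy as np
s=readout.read_state();print(s['time_s'],s['position'],s['tcp_rot'],s['opening'])
for n in('scene','top'):
    im,d=viewer.capture(n);np.savez(f'pics/{n}0.npz',im=im,d=d);cv2.imwrite(f'pics/{n}0.png',cv2.resize(im[:,:,::-1],(800,600),interpolation=cv2.INTER_CUBIC))
    print(n,viewer.camera_info(n))
E
```

```text
pics
0.0 [ 0.23504288 -0.57829144  0.20037441] [[ 9.26512703e-01  3.76263223e-01 -4.45568134e-04]
 [ 3.76263302e-01 -9.26510425e-01  2.08801279e-03]
 [ 3.72818901e-04 -2.10222131e-03 -9.99997721e-01]] 1.0041754900125215
scene {'fx': 466.1504718572144, 'fy': 466.1504718572144, 'cx': 261.8793429396077, 'cy': 190.28623971657888, 'R': array([[ 0.16057361,  0.98702255,  0.00161123],
       [ 0.81378992, -0.13146719, -0.56609393],
       [-0.55853565,  0.09221094, -0.82433917]]), 't': array([-0.06603579, -0.37908607,  1.82474367])}
top {'fx': 371.83720058575915, 'fy': 371.83720058575915, 'cx': 261.8752737576404, 'cy': 189.10005732721277, 'R': array([[-1.54733505e-02, -9.99877466e-01, -2.37250257e-03],
       [-9.93825634e-01,  1.56403371e-02, -1.09845297e-01],
       [ 1.09868944e-01,  6.58179089e-04, -9.93945865e-01]]), 't': array([0.01351414, 0.57535626, 1.00960497])}
```

View pics/scene0.png

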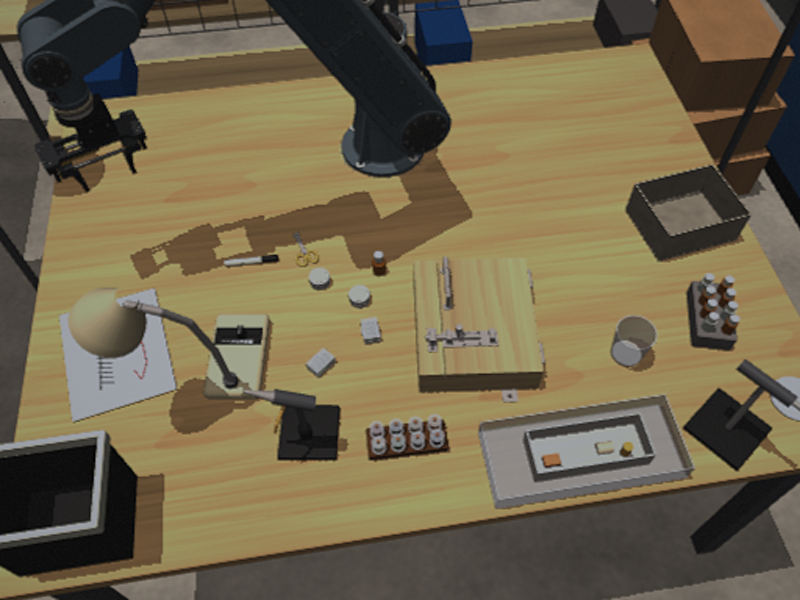

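View pics/top0.png

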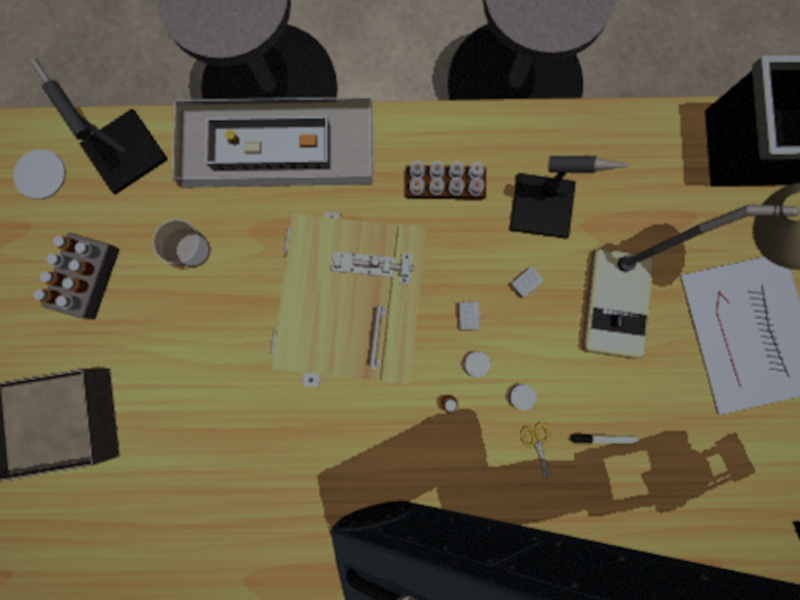

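The scene view shows the chest in the middle at (475,320) with its bolt at (460,335), two tins at (319,278) and (359,296), two hook boxes at (370,330) and (320,361), and the lamp dimmer at (240,335). The top view shows the chest at (350,300), boxes at (468,315) and (527,282), tins at (477,364) and (522,397), and the dimmer at (617,321). The scissors, marker, bottle, spools, vise and cup are all clear in both.

```bash
cat > h.py <<'E'
import numpy as np,cv2
from rig import viewer,readout
def cam(n):
    c=viewer.camera_info(n);return c,np.array(c['R']),np.array(c['t'])
def cloud(n,d):
    c,R,t=cam(n);v,u=np.mgrid[:d.shape[0],:d.shape[1]]
    P=np.stack([(u-c['cx'])/c['fx']*d,(v-c['cy'])/c['fy']*d,d],-1)
    W=(P-t)@R;W[d==0]=np.nan;return W
def plane(n,u,v,z):
    c,R,t=cam(n);o=-R.T@t;r=R.T@np.array([(u-c['cx'])/c['fx'],(v-c['cy'])/c['fy'],1.]);return o+r*(z-o[2])/r[2]
def two(p,q): # p: pixel in scene, q: pixel in top -> closest point, gap
    L=[]
    for n,(u,v) in(('scene',p),('top',q)):
        c,R,t=cam(n);r=R.T@np.array([(u-c['cx'])/c['fx'],(v-c['cy'])/c['fy'],1.]);L.append((-R.T@t,r/np.linalg.norm(r)))
    (a,r),(b,s)=L;k=np.linalg.lstsq(np.c_[r,-s],b-a,rcond=None)[0]
    A=a+k[0]*r;B=b+k[1]*s;return (A+B)/2,np.linalg.norm(A-B)
def blobs(n,im,W,zlo,zhi,lo,hi,amin=20,extra=None):
    m=(W[...,2]>zlo)&(W[...,2]<zhi)&(W[...,0]>lo[0])&(W[...,0]<hi[0])&(W[...,1]>lo[1])&(W[...,1]<hi[1])
    if extra is not None:m&=extra
    N,l,st,ce=cv2.connectedComponentsWithStats(m.astype(np.uint8),connectivity=4)
    out=[]
    for i in range(1,N):
        if st[i,4]<amin:continue
        k=l==i;c=cv2.findContours(k.astype(np.uint8),0,2)[0][0]
        out.append((ce[i],st[i,4],cv2.minAreaRect(W[k][:,:2].astype(np.float32)),np.nanmedian(W[k][:,2]),im[k].mean(0)))
    return out
E
python3 - <<'E'
from h import *
for n in('top','scene'):
    f=np.load(f'pics/{n}0.npz');W=cloud(n,f['d']);sat=cv2.cvtColor(f['im'],cv2.COLOR_RGB2HSV)
    print(n,'bench z',np.nanmedian(W[(W[...,2]<.03)&(W[...,2]>-.03)][:,2]))
    for lo,hi,z0,z1,a in[((.2,-.8),(1,.6),.012,.031,25),((.2,-.4),(1,.4),.064,.08,800),((.2,-.6),(.9,.2),.038,.062,30)]:
        print('z',z0,z1)
        for c,A,(ce,sz,an),z,col in blobs(n,f['im'],W,z0,z1,lo,hi,a):
            print(c.round(0),A,np.round(ce,3),np.round(sz,3),round(an,1),round(float(z),4),col.round(0))
E
```

```text
top bench z 0.00037184274916579737
z 0.012 0.031
[160.  74.] 453 [0.93  0.275] [0.125 0.377] 20.5 0.0217 [69. 63. 53.]
[502.  68.] 51 [ 0.922 -0.705] [0.057 0.004] 89.6 0.0224 [ 9. 10.  9.]
[466. 101.] 283 [ 0.812 -0.605] [0.218 0.109] 46.7 0.0214 [4. 4. 3.]
[79. 97.] 1306 [0.86  0.541] [0.121 0.12 ] 34.6 0.0145 [21. 20. 19.]
[163.  82.] 243 [0.899 0.275] [0.069 0.222] 18.7 0.0226 [43. 42. 41.]
[178. 105.] 182 [0.826 0.247] [0.08  0.234] 21.1 0.0203 [37. 36. 35.]
[197.  90.] 73 [0.872 0.191] [0.021 0.028] 0.5 0.0195 [121.  84.  50.]
[161.  94.] 76 [0.862 0.296] [0.021 0.03 ] 1.1 0.0179 [126. 124. 108.]
[284. 118.] 600 [ 0.788 -0.064] [0.148 0.06 ] 88.5 0.0223 [62. 47. 39.]
[346. 132.] 1092 [ 0.742 -0.244] [0.109 0.11 ] 80.8 0.0145 [26. 25. 24.]
[176. 117.] 250 [0.791 0.251] [0.003 0.357] 0.1 0.0214 [81. 79. 80.]
[113. 155.] 80 [0.679 0.424] [0.026 0.062] 61.4 0.021 [67. 59. 52.]
[131. 163.] 27 [0.661 0.377] [0.008 0.041] 76.9 0.0222 [94. 93. 94.]
[ 65. 181.] 183 [0.609 0.564] [0.006 0.14 ] 73.4 0.0212 [25. 23. 22.]
[394. 194.] 1596 [ 0.557 -0.37 ] [0.109 0.19 ] 81.0 0.0287 [124. 125.
[... 4182 characters left out ...]
 [0.023 0.028] 81.1 0.0515 [135. 126. 117.]
[265. 270.] 60 [ 0.776 -0.05 ] [0.023 0.023] 80.0 0.0508 [131. 125. 120.]
[253. 272.] 63 [ 0.776 -0.086] [0.023 0.025] 42.3 0.0514 [123. 121. 119.]
[240. 273.] 64 [ 0.774 -0.122] [0.024 0.025] 25.5 0.0509 [131. 122. 119.]
[341. 282.] 94 [0.849 0.156] [0.044 0.09 ] 55.7 0.0467 [98. 98. 98.]
[279. 279.] 62 [ 0.808 -0.015] [0.024 0.022] 70.8 0.0515 [120. 116. 119.]
[266. 280.] 62 [ 0.807 -0.052] [0.024 0.025] 43.3 0.0512 [122. 118. 119.]
[254. 282.] 61 [ 0.806 -0.087] [0.024 0.022] 71.8 0.0504 [121. 121. 119.]
[241. 283.] 63 [ 0.804 -0.123] [0.027 0.023] 6.2 0.0515 [130. 126. 126.]
[ 81. 320.] 126 [ 0.839 -0.567] [0.121 0.004] 0.3 0.0499 [13. 13. 14.]
```

```bash
python3 - <<'E'
from h import *
a=np.deg2rad(-7.1);R=np.array([[np.cos(a),-np.sin(a)],[np.sin(a),np.cos(a)]])
c0=np.array([.5715,.1105])
for n in('top','scene'):
    f=np.load(f'pics/{n}0.npz');W=cloud(n,f['d'])
    m=(W[...,2]>.064)&(W[...,2]<.08)&(np.linalg.norm(W[...,:2]-c0,axis=-1)<.2)
    L=(W[m][:,:2]-c0)@R
    print(n,'chest x ext',np.percentile(L[:,0],[.3,99.7]).round(4),'y',np.percentile(L[:,1],[.3,99.7]).round(4))
    for z0,z1 in((.1,.13),(.082,.098)):
        for c,A,(ce,sz,an),z,col in blobs(n,f['im'],W,z0,z1,(.4,-.05),(.72,.25),6):
            print(z0,c.round(0),A,np.round(ce,4),'chest',((np.array(ce)-c0)@R).round(4),np.round(sz,3),round(an,1),round(float(z),4))
E
```

```text
top chest x ext [-0.137   0.1334] y [-0.1191  0.118 ]
0.1 [240. 168.] 28 [0.6233 0.0615] chest [ 0.0575 -0.0423] [0.012 0.013] 4.8 0.1177
0.1 [240. 215.] 152 [0.5009 0.062 ] chest [-0.0641 -0.0568] [0.01  0.098] 82.8 0.114
0.082 [215. 166.] 35 [0.6322 0.1272] chest [0.0582 0.0241] [0.01  0.022] 84.9 0.0919
0.082 [231. 168.] 46 [0.6268 0.0864] chest [ 0.0579 -0.0171] [0.034 0.009] 80.8 0.0869
0.082 [253. 171.] 133 [0.6178 0.0328] chest [ 0.0556 -0.0714] [0.064 0.027] 87.8 0.0906
scene chest x ext [-0.1359  0.1378] y [-0.1224  0.1148]
0.1 [285. 178.] 89 [0.5037 0.0585] chest [-0.0609 -0.0599] [0.01  0.101] 82.7 0.1147
0.1 [293. 210.] 27 [0.6266 0.0571] chest [ 0.0613 -0.0462] [0.013 0.012] 22.6 0.1164
0.082 [286. 194.] 7 [0.5498 0.0532] chest [-0.0145 -0.0595] [0.007 0.003] 86.0 0.0903
0.082 [287. 215.] 140 [0.6264 0.0481] chest [ 0.0622 -0.0552] [0.103 0.028] 82.3 0.0888
0.082 [314. 214.] 30 [0.6349 0.1237] chest [0.0612 0.021 ] [0.011 0.025] 84.5 0.0922
```

```bash
cat >> h.py <<'E'
from scipy.spatial.transform import Rotation as Ro
CH=np.array([.571,.107]);CY=-7.2
def ch(x,y,z=0): # chest mm -> world m
    a=np.deg2rad(CY);c,s=np.cos(a),np.sin(a);return np.array([CH[0]+(c*x-s*y)/1e3,CH[1]+(s*x+c*y)/1e3,z/1e3])
def down(yaw):
    a=np.deg2rad(yaw);c,s=np.cos(a),np.sin(a);return np.array([[c,s,0],[s,-c,0],[0,0,-1.]])
def plan(*wps): # (xyz,yaw): units from current pose
    s=readout.read_state();p=np.array(s['position']);R=np.array(s['tcp_rot']).reshape(3,3)
    print('t',s['time_s'],'p',p.round(4),'yaw',np.rad2deg(np.arctan2(R[1,0],R[0,0])).round(2),'F',np.round(s['force'],1),'open',round(s['opening'],3),'gf',np.round(s['grasp_force'],1))
    q=p
    for x,yaw in wps:
        T=yaw if np.ndim(yaw)==2 else down(yaw)
        d=R.T@(np.array(x)-p)/.25;r=Ro.from_matrix(R.T@T).as_rotvec(degrees=True)/90
        print(np.r_[d,r].round(3).tolist(),'step mm',np.round(1e3*np.linalg.norm(np.array(x)-q)),'deg',np.round(np.linalg.norm(r)*90,1));q=np.array(x)
E
python3 - <<'E'
from h import *
plan(((.625,.0595,.2),-7.2),((.625,.0595,.101),-7.2))
E
```

```text
t 0.1 p [ 0.2351 -0.5784  0.2005] yaw 22.11 F [0.7 1.  0.3] open 1.001 gf 0.0
[2.405, -1.777, 0.006, -0.001, 0.0, 0.326] step mm 748.0 deg 29.3
[2.405, -1.776, 0.402, -0.001, 0.0, 0.326] step mm 99.0 deg 29.3
```

Request:
{"api": "send_rows", "payload": {
  "moves": [
    [0.8,-0.592,0,0,0,0],
    [0.8,-0.592,0,0,0,0],
    [0.8,-0.592,0,0,0,0],
    [0.8,-0.592,0,0,0,0],
    [0.8,-0.592,0,0,0,0],
    [0.8,-0.592,0,0,0,0]
  ],
  "grip": 0.5
}}

```text
time_s: 0.7
position: [0.3662, -0.3601, 0.2008]
tcp_rot: [[0.924, 0.382, -0.001], [0.382, -0.924, 0.005], [0.001, -0.005, -1.0]]
force: [0.2, -0.8, 0.1]
opening: 0.553
grasp_force: 0.0
```

Request:
{"api": "send_rows", "payload": {
  "moves": [
    [0.8,-0.592,0,0,0,0],
    [0.8,-0.592,0,0,0,0],
    [0.8,-0.592,0,0,0,0],
    [0.8,-0.592,0,0,0,0],
    [0.8,-0.592,0,0,0,0],
    [0.8,-0.592,0,0,0,0]
  ]
}}

```text
time_s: 1.3
position: [0.4965, -0.1499, 0.2012]
tcp_rot: [[0.924, 0.382, 0.001], [0.382, -0.924, 0.002], [0.001, -0.001, -1.0]]
force: [-1.5, -0.0, -0.6]
opening: 0.502
grasp_force: 0.0
```

Request:
{"api": "send_rows", "payload": {
  "moves": [
    [0.8,-0.592,0,0,0,0.326],
    [0.8,-0.592,0,0,0,0.326],
    [0.8,-0.592,0,0,0,0.326],
    [0.8,-0.592,0,0,0,0.326],
    [0.8,-0.592,0,0,0,0.326],
    [0.8,-0.592,0,0,0,0.326],
    [0.8,-0.592,0,0,0,0.326]
  ]
}}

```text
time_s: 2.0
position: [0.6247, 0.0585, 0.2007]
tcp_rot: [[0.992, -0.123, -0.0], [-0.123, -0.992, -0.001], [-0.0, 0.001, -1.0]]
force: [-1.5, 0.4, -0.6]
opening: 0.502
grasp_force: 0.0
```

```bash
python3 - <<'E'
from h import *
plan(((.625,.0595,.101),-7.2))
im,d=viewer.capture('scene');cv2.imwrite('pics/s1.png',cv2.resize(im[:,:,::-1],(800,600),interpolation=2))
E
```

```text
t 2.0 p [0.6247 0.0585 0.2007] yaw -7.09 F [-1.5  0.4 -0.6] open 0.502 gf 0.0
[0.001, -0.004, 0.399, 0.0, 0.0, 0.001] step mm 100.0 deg 0.1
```

View pics/s1.png

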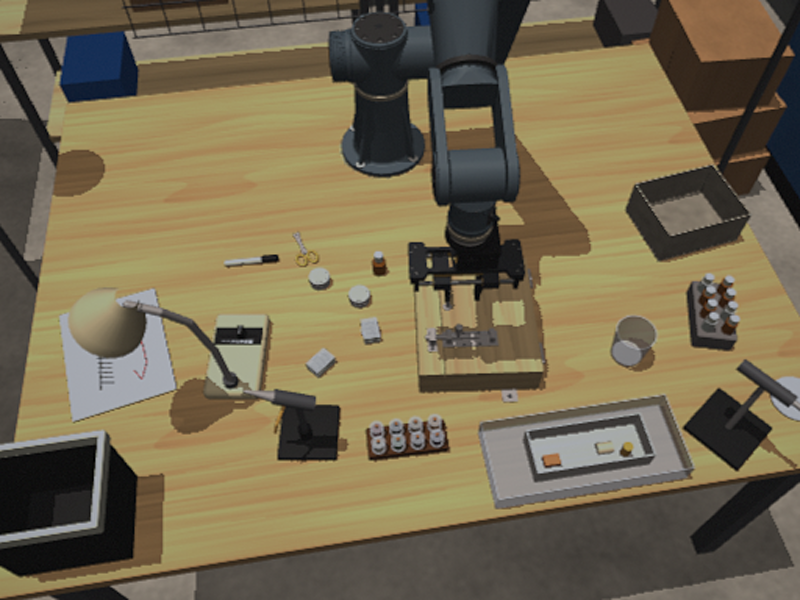

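The scene view shows the gripper over the bolt, its long side along the chest's y, and still exactly two tins at (319,278), (359,296) and two boxes at (370,330), (320,361). The spot under the start pose is bare.

Request:
{"api": "send_rows", "payload": {
  "moves": [
    [0,-0.004,0.15,0,0,0],
    [0,-0.004,0.3,0,0,0],
    [0,-0.004,0.398,0,0,0],
    [0,-0.004,0.398,0,0,0],
    [0,-0.004,0.398,0,0,0]
  ]
}}

```text
time_s: 2.55
position: [0.6238, 0.0571, 0.1021]
tcp_rot: [[0.992, -0.128, -0.001], [-0.128, -0.992, -0.0], [-0.001, 0.001, -1.0]]
force: [0.7, 0.5, 0.2]
opening: 0.5
grasp_force: 0.0
```

Request:
{"api": "send_rows", "payload": {
  "moves": [
    [0,0,0,0,0,0],
    [0,0,0,0,0,0],
    [0,0,0,0,0,0],
    [0,0,0,0,0,0],
    [0,0,0,0,0,0],
    [0,0,0,0,0,0]
  ],
  "grip": 0
}}

```text
time_s: 3.15
position: [0.6242, 0.0593, 0.102]
tcp_rot: [[0.992, -0.126, 0.0], [-0.126, -0.992, -0.0], [0.0, 0.0, -1.0]]
force: [0.6, -0.2, 0.1]
opening: 0.055
grasp_force: 0.0
```

Request:
{"api": "send_rows", "payload": {
  "moves": [
    [0,-0.02,0,0,0,0],
    [0,-0.04,0,0,0,0],
    [0,-0.06,0,0,0,0],
    [0,-0.08,0,0,0,0],
    [0,-0.1,0,0,0,0],
    [0,-0.12,0,0,0,0],
    [0,-0.14,0,0,0,0],
    [0,-0.155,0,0,0,0],
    [0,-0.162,0,0,0,0],
    [0,-0.162,0,0,0,0],
    [0,-0.162,0,0,0,0]
  ]
}}

```text
time_s: 4.25
position: [0.6292, 0.0992, 0.1018]
tcp_rot: [[0.992, -0.126, -0.0], [-0.126, -0.992, -0.0], [-0.0, 0.0, -1.0]]
force: [-0.1, -0.6, -0.5]
opening: 0.005
grasp_force: 0.0
```

```bash
python3 - <<'E'
from h import *
plan()
o=[]
for n in('scene','top'):
    im,d=viewer.capture(n);W=cloud(n,d)
    c,R,t=cam(n);q=R@np.array([.625,.08,.1])+t;u,v=int(q[0]/q[2]*c['fx']+c['cx']),int(q[1]/q[2]*c['fy']+c['cy'])
    o.append(cv2.resize(im[v-50:v+50,u-65:u+65,::-1],(520,400),interpolation=2)[:, :400]);print(n,u,v)
cv2.imwrite('pics/s2.png',np.hstack(o))
E
```

```text
t 4.25 p [0.6292 0.0992 0.1018] yaw -7.24 F [-0.1 -0.6 -0.5] open 0.005 gf 0.0
scene 299 211
top 232 168
```

View pics/s2.png

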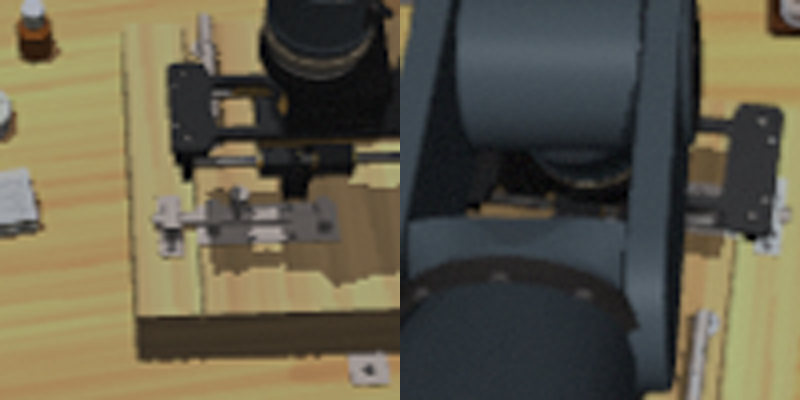

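The crop shows the knob still home at (238,193), left of the closed fingers at (292,185). The grasp missed it. I'll measure fingers and knob together.

```bash
python3 - <<'E'
from h import *
im,d=viewer.capture('scene');W=cloud('scene',d)
c,R,t=cam('scene')
for p in ([.6292,.0992,.1018],[.625,.0595,.119],[.625,.0595,.101]):
    q=R@np.array(p)+t;print(p,q[0]/q[2]*c['fx']+c['cx'],q[1]/q[2]*c['fy']+c['cy'])
for v in range(196,220,1): print(v,' '.join('%3d/%3d/%3d'%tuple(1e3*W[v,u]) if W[v,u,2]>.08 else '    .      ' for u in range(288,314,2)))
E
```

```text
[0.6292, 0.0992, 0.1018] 306.23437836104904 211.04509940848112
[0.625, 0.0595, 0.119] 293.3062389912442 208.6030299058022
[0.625, 0.0595, 0.101] 292.9629817361788 211.80653786526258
196 649/ 33/228 648/ 39/225 648/ 45/223 651/ 49/228 654/ 54/231 651/ 61/225 652/ 66/224 655/ 71/227 654/ 77/224 653/ 83/222 654/ 88/222 657/ 93/225 656/ 99/223
197     .           .           .           .           .       650/ 61/218 652/ 66/220 652/ 72/219 655/ 77/221 653/ 83/217 655/ 88/219 638/100/190 656/ 99/218
198     .           .           .           .           .       652/ 61/217 655/ 66/220 654/ 72/216 655/ 77/216 657/ 82/218 658/ 88/218 636/101/183 660/ 98/220
199     .           .           .           .           .       653/ 61/212 657/ 65/218 655/ 72/213 660/ 76/219 658/ 82/215 658/ 88/214 637/101/179 661/ 99/215
200 652/ 33/212 649/ 40/207 656/ 43/216 655/ 49/213 654/ 55/210 656/ 60/213 658/ 65/214 658/ 71/213 663/ 75/219 659/ 82/212 662/ 87/215 660/ 94/211 665/ 97/217
201 654/ 33/211 655/ 38/210 655/ 44/210 658/ 49/213 657/ 55/210 660/ 60/213 663/ 64/216 663/ 70/216 663/ 76/213 665/ 8
[... 2215 characters left out ...]
86/ 86 632/ 92/ 86 633/ 98/ 85     .           .           .      
216 633/ 42/ 95 630/ 50/ 88 629/ 56/ 84 630/ 62/ 84 632/ 68/ 86 635/ 73/ 89 633/ 80/ 85 633/ 86/ 83 635/ 92/ 86 636/ 98/ 84     .       636/110/ 82     .      
217 637/ 42/ 95     .           .           .           .           .           .           .           .           .           .           .           .      
218 634/ 43/ 85     .           .           .           .           .           .           .           .           .           .           .           .      
219     .           .           .           .           .           .           .           .           .           .           .           .           .
```

Request:
{"api": "send_rows", "payload": {
  "moves": [
    [0,0,-0.12,0,0,0],
    [0,0,-0.12,0,0,0],
    [0,0.16,-0.12,0,0,0],
    [0,0.16,-0.12,0,0,0],
    [0,0.16,-0.12,0,0,0],
    [0,0.16,-0.12,0,0,0],
    [0,0.16,-0.12,0,0,0]
  ],
  "grip": 0.5
}}

```text
time_s: 5.1
position: [0.6241, 0.0604, 0.1316]
tcp_rot: [[0.992, -0.125, -0.0], [-0.125, -0.992, 0.0], [-0.0, -0.0, -1.0]]
force: [0.3, 0.3, -0.2]
opening: 0.48
grasp_force: 0.0
```

```bash
python3 - <<'E'
from h import *
plan()
im,d=viewer.capture('scene');W=cloud('scene',d)
for v in range(194,216,1): print(v,' '.join('%3d/%3d/%3d'%tuple(1e3*W[v,u]) if W[v,u,2]>.10 else '    .      ' for u in range(276,310,2)))
E
```

```text
t 5.1 p [0.6241 0.0604 0.1316] yaw -7.19 F [ 0.3  0.3 -0.2] open 0.48 gf 0.0
194     .       650/  4/246 647/ 11/240 652/ 15/247 651/ 21/244 652/ 26/243 650/ 32/239 651/ 37/240 652/ 43/240 653/ 48/240 654/ 53/240 654/ 59/239 657/ 64/242 658/ 69/242 656/ 75/238 664/ 78/248 665/ 84/249
195     .       654/  4/247 652/  9/243 654/ 15/244 655/ 20/244 656/ 25/245 653/ 31/239 656/ 36/242 653/ 43/236 659/ 47/245 656/ 53/238 659/ 58/242 657/ 64/238 660/ 69/240 659/ 75/238 661/ 80/239 669/ 83/250
196 650/  0/238 655/  3/244 656/  9/244 657/ 14/245 661/ 19/249 659/ 25/245 654/ 31/236 657/ 36/240 657/ 42/237 658/ 47/238 658/ 53/236 658/ 58/236 660/ 63/237 661/ 69/238 664/ 74/240 663/ 79/238 669/ 83/245
197 652/  0/236 656/  3/241 660/  8/246 658/ 14/241 660/ 19/243 659/ 25/239     .           .           .           .           .           .           .       632/ 79/187 640/ 82/198 666/ 79/237 668/ 84/239
198     .       656/  3/236 660/  8/241 660/ 14/240 660/ 19/237 660/ 25/237     .           .           .           .           .           .           .       631/ 79/180 639/ 83/192 666/ 79
[... 2846 characters left out ...]
   .           .           .           .           .           .           .      
213     .           .           .           .           .           .           .           .       630/ 55/104 629/ 61/101     .           .           .           .           .           .           .      
214     .           .           .           .           .           .           .           .           .           .           .           .           .           .           .           .           .      
215     .           .           .           .           .           .           .           .           .           .           .           .           .           .           .           .           .
```

The depth shows the fingertips at z≈0.151 while the reported TCP is 0.132. The tips stand about 20 mm higher than reported, which explains the miss. I'll go lower by that amount.

Request:
{"api": "send_rows", "payload": {
  "moves": [
    [0,0.006,0.06,0,0,0],
    [0,0.006,0.12,0,0,0],
    [0,0.006,0.18,0,0,0],
    [0,0.006,0.18,0,0,0],
    [0,0.006,0.18,0,0,0]
  ]
}}

```text
time_s: 5.65
position: [0.6239, 0.0584, 0.0865]
tcp_rot: [[0.992, -0.126, -0.001], [-0.126, -0.992, 0.0], [-0.001, -0.0, -1.0]]
force: [0.2, 0.7, -0.6]
opening: 0.5
grasp_force: 0.0
```

Request:
{"api": "send_rows", "payload": {
  "moves": [
    [0,0,0,0,0,0],
    [0,0,0,0,0,0],
    [0,0,0,0,0,0],
    [0,0,0,0,0,0],
    [0,0,0,0,0,0],
    [0,0,0,0,0,0],
    [0,0,0,0,0,0]
  ],
  "grip": 0
}}

```text
time_s: 6.35
position: [0.6245, 0.0601, 0.0873]
tcp_rot: [[0.992, -0.127, 0.002], [-0.127, -0.992, 0.003], [0.001, -0.003, -1.0]]
force: [0.7, 5.0, 1.2]
opening: 0.146
grasp_force: 30.0
```

Request:
{"api": "send_rows", "payload": {
  "moves": [
    [0,-0.02,0,0,0,0],
    [0,-0.04,0,0,0,0],
    [0,-0.06,0,0,0,0],
    [0,-0.08,0,0,0,0],
    [0,-0.1,0,0,0,0],
    [0,-0.12,0,0,0,0],
    [0,-0.14,0,0,0,0],
    [0,-0.155,0,0,0,0],
    [0,-0.164,0,0,0,0],
    [0,-0.164,0,0,0,0],
    [0,-0.164,0,0,0,0]
  ]
}}

```text
time_s: 7.45
position: [0.6295, 0.0997, 0.0872]
tcp_rot: [[0.992, -0.126, 0.001], [-0.126, -0.992, 0.001], [0.001, -0.001, -1.0]]
force: [-0.7, -1.4, 6.1]
opening: 0.144
grasp_force: 30.0
```

Request:
{"api": "send_rows", "payload": {
  "moves": [
    [0,-0.008,0,0,0,0],
    [0,-0.016,0,0,0,0],
    [0,-0.016,0,0,0,0],
    [0,-0.016,0,0,0,0]
  ]
}}

```text
time_s: 7.85
position: [0.6295, 0.1001, 0.0872]
tcp_rot: [[0.992, -0.125, -0.001], [-0.125, -0.992, -0.005], [-0.0, 0.005, -1.0]]
force: [-1.6, -9.5, 6.5]
opening: 0.143
grasp_force: 30.0
```

Request:
{"api": "send_rows", "payload": {
  "moves": [
    [0,0,0,0,0,0],
    [0,0,0,0,0,0],
    [0,0,0,0,0,0],
    [0,0,-0.2,0,0,0],
    [0,0,-0.4,0,0,0],
    [0,0,-0.4,0,0,0]
  ],
  "grip": 0.4
}}

```text
time_s: 8.45
position: [0.6351, 0.104, 0.194]
tcp_rot: [[0.992, -0.125, 0.015], [-0.125, -0.992, 0.001], [0.015, -0.003, -1.0]]
force: [0.6, -0.4, -0.2]
opening: 0.395
grasp_force: 0.0
```

```bash
python3 - <<'E'
from h import *
im,d=viewer.capture('scene');W=cloud('scene',d)
for c,A,(ce,sz,an),z,col in blobs('scene',im,W,.1,.13,(.4,-.05),(.72,.25),6): print(c.round(0),A,np.round(ce,4),np.round(sz,3),round(float(z),4))
plan((ch(-62,-55,150),-7.2),(ch(-62,-55,81),-7.2))
E
```

```text
[286. 188.] 21 [0.5443 0.0533] [0.007 0.021] 0.1139
[306. 210.] 28 [0.6322 0.0987] [0.011 0.012] 0.1143
t 8.5 p [0.6327 0.1039 0.1908] yaw -7.2 F [ 0.6 -0.7 -0.7] open 0.399 gf 0.0
[-0.496, 0.239, 0.158, -0.001, -0.006, 0.0] step mm 143.0 deg 0.5
[-0.498, 0.24, 0.434, -0.001, -0.006, 0.0] step mm 69.0 deg 0.5
```

Request:
{"api": "send_rows", "payload": {
  "moves": [
    [-0.2,0.1,0,0,0,0],
    [-0.4,0.2,0,0,0,0],
    [-0.497,0.24,0.05,0,-0.006,0],
    [-0.497,0.24,0.16,0,-0.006,0],
    [-0.497,0.24,0.3,0,-0.006,0],
    [-0.497,0.24,0.4,0,-0.006,0],
    [-0.497,0.24,0.459,0,-0.006,0],
    [-0.497,0.24,0.459,0,-0.006,0],
    [-0.497,0.24,0.459,0,-0.006,0]
  ]
}}

```text
time_s: 9.4
position: [0.4981, 0.0594, 0.0713]
tcp_rot: [[0.992, -0.126, -0.012], [-0.126, -0.992, 0.002], [-0.012, -0.0, -1.0]]
force: [-0.4, -0.2, 0.0]
opening: 0.401
grasp_force: 0.0
```

Request:
{"api": "send_rows", "payload": {
  "moves": [
    [0,0,0,0,0,0],
    [0,0,0,0,0,0],
    [0,0,0,0,0,0],
    [0,0,0,0,0,0],
    [0,0,0,0,0,0],
    [0,0,0,0,0,0]
  ],
  "grip": 0
}}

```text
time_s: 10.0
position: [0.4996, 0.0608, 0.0727]
tcp_rot: [[0.992, -0.128, -0.007], [-0.128, -0.992, 0.004], [-0.008, -0.003, -1.0]]
force: [1.8, 8.2, 2.0]
opening: 0.099
grasp_force: 30.0
```

```bash
python3 - <<'E'
from h import *
plan()
im,d=viewer.capture('top');c,R,t=cam('top')
W=cloud('top',d)
# arc shift (tool y,z units) for lid angle th; tool fixed vertical
r=np.hypot(.177,.050);a0=np.arctan2(.050,.177)
for th in list(range(0,105,4)):
    a=a0+np.deg2rad(th);dy=-(r*np.cos(a)-.177);dz=r*np.sin(a)-.050
    print(th,round(-dy/.25,3),round(-dz/.25,3),end=' | ')
E
```

```text
t 10.0 p [0.4996 0.0608 0.0727] yaw -7.35 F [1.8 8.2 2. ] open 0.099 gf 30.0
0 0.0 -0.0 | 4 -0.016 -0.049 | 8 -0.035 -0.097 | 12 -0.057 -0.143 | 16 -0.083 -0.187 | 20 -0.111 -0.23 | 24 -0.143 -0.271 | 28 -0.177 -0.309 | 32 -0.214 -0.345 | 36 -0.253 -0.378 | 40 -0.294 -0.408 | 44 -0.338 -0.436 | 48 -0.383 -0.46 | 52 -0.43 -0.481 | 56 -0.478 -0.499 | 60 -0.527 -0.513 | 64 -0.577 -0.524 | 68 -0.628 -0.531 | 72 -0.679 -0.535 | 76 -0.731 -0.535 | 80 -0.782 -0.532 | 84 -0.833 -0.525 | 88 -0.883 -0.515 | 92 -0.933 -0.501 | 96 -0.981 -0.483 | 100 -1.028 -0.463 | 104 -1.073 -0.439 |
```

Request:
{"api": "send_rows", "payload": {
  "moves": [
    [0,-0.016,-0.049,0,0,0],
    [0,-0.035,-0.097,0,0,0],
    [0,-0.057,-0.143,0,0,0],
    [0,-0.083,-0.187,0,0,0],
    [0,-0.111,-0.23,0,0,0],
    [0,-0.143,-0.271,0,0,0],
    [0,-0.177,-0.309,0,0,0],
    [0,-0.214,-0.345,0,0,0],
    [0,-0.253,-0.378,0,0,0],
    [0,-0.294,-0.408,0,0,0],
    [0,-0.338,-0.436,0,0,0],
    [0,-0.383,-0.46,0,0,0]
  ]
}}

```text
time_s: 11.25
position: [0.5109, 0.1516, 0.1891]
tcp_rot: [[0.992, -0.124, -0.011], [-0.124, -0.992, -0.005], [-0.011, 0.006, -1.0]]
force: [-2.9, -9.0, 4.4]
opening: 0.105
grasp_force: 30.0
```

```bash
python3 - <<'E'
from h import *
plan()
im,d=viewer.capture('scene');cv2.imwrite('pics/s3.png',cv2.resize(im[100:292,180:436,::-1],(768,576),interpolation=2))
E
```

```text
t 11.25 p [0.5109 0.1516 0.1891] yaw -7.14 F [-2.9 -9.   4.4] open 0.105 gf 30.0
```

View pics/s3.png

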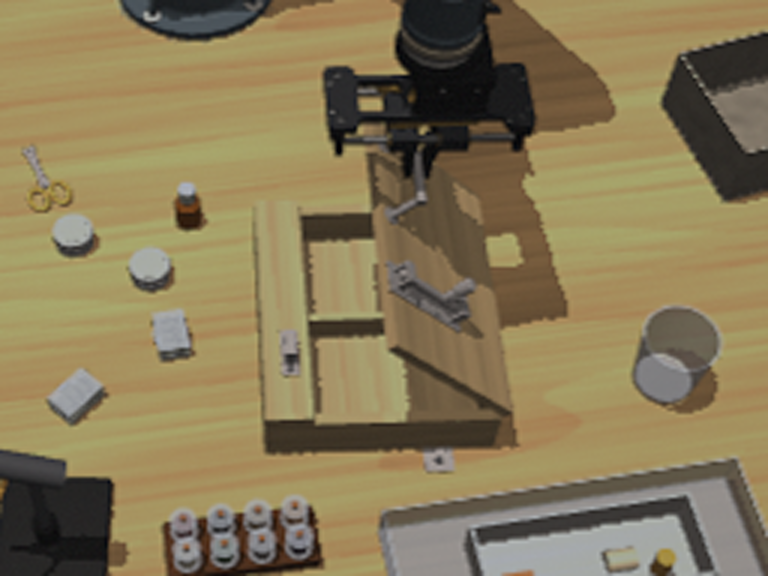

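The lid is open about 45°, the handle held at (420,180), the two bays visible and empty. Continuing the arc.

Request:
{"api": "send_rows", "payload": {
  "moves": [
    [0,-0.047,-0.021,0,0,0],
    [0,-0.095,-0.039,0,0,0],
    [0,-0.144,-0.053,0,0,0],
    [0,-0.194,-0.064,0,0,0],
    [0,-0.245,-0.071,0,0,0],
    [0,-0.296,-0.075,0,0,0],
    [0,-0.348,-0.075,0,0,0],
    [0,-0.399,-0.072,0,0,0],
    [0,-0.45,-0.065,0,0,0],
    [0,-0.5,-0.055,0,0,0],
    [0,-0.55,-0.041,0,0,0],
    [0,-0.598,-0.023,0,0,0]
  ]
}}

```text
time_s: 12.5
position: [0.5304, 0.3032, 0.1945]
tcp_rot: [[0.992, -0.126, -0.009], [-0.126, -0.992, 0.002], [-0.009, -0.0, -1.0]]
force: [-2.7, -2.3, 5.3]
opening: 0.106
grasp_force: 30.0
```

Request:
{"api": "send_rows", "payload": {
  "moves": [
    [0,-0.02,0.009,0,0,0],
    [0,-0.04,0.018,0,0,0],
    [0,-0.04,0.018,0,0,0],
    [0,-0.04,0.018,0,0,0]
  ]
}}

```text
time_s: 12.9
position: [0.5318, 0.3142, 0.1893]
tcp_rot: [[0.992, -0.126, -0.009], [-0.126, -0.992, 0.005], [-0.01, -0.004, -1.0]]
force: [-3.2, 4.7, 4.7]
opening: 0.103
grasp_force: 30.0
```

Request:
{"api": "send_rows", "payload": {
  "moves": [
    [0,0,0,0,0,0],
    [0,0,0,0,0,0],
    [0,0,0,0,0,0],
    [0,0,-0.15,0,0,0],
    [0,0,-0.3,0,0,0],
    [0,0,-0.45,0,0,0],
    [0,0,-0.45,0,0,0],
    [0,0,-0.45,0,0,0]
  ],
  "grip": 0.33
}}

```text
time_s: 13.7
position: [0.5338, 0.3115, 0.3016]
tcp_rot: [[0.992, -0.127, -0.007], [-0.127, -0.992, 0.002], [-0.007, -0.001, -1.0]]
force: [-0.5, -0.2, -0.2]
opening: 0.332
grasp_force: 0.0
```

```bash
python3 - <<'E'
from h import *
plan(((.5,-.06,.32),82.8))
im,d=viewer.capture('scene');cv2.imwrite('pics/s4.png',cv2.resize(im[100:292,180:436,::-1],(512,384),interpolation=2))
E
```

```text
t 13.7 p [0.5338 0.3115 0.3016] yaw -7.27 F [-0.5 -0.2 -0.2] open 0.332 gf 0.0
[0.053, 1.491, -0.075, -0.004, 0.003, -1.001] step mm 374.0 deg 90.1
```

View pics/s4.png

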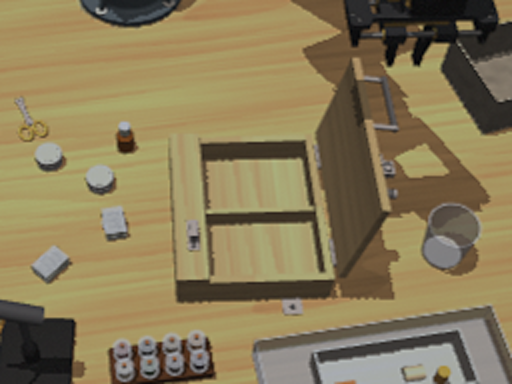

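The lid stands open past vertical at (350,170), both bays are empty, and the tins, boxes and cup are undisturbed.

Request:
{"api": "send_rows", "payload": {
  "moves": [
    [-0.05,0.87,0,0,0,0],
    [-0.05,0.87,0,0,0,0],
    [-0.05,0.87,0,0,0,0],
    [-0.05,0.87,0,0,0,0],
    [-0.05,0.87,0,0,0,0],
    [-0.05,0.87,0,0,0,0]
  ],
  "grip": 0.75
}}

```text
time_s: 14.35
position: [0.4918, 0.0951, 0.2991]
tcp_rot: [[0.991, -0.13, -0.014], [-0.13, -0.991, 0.001], [-0.014, 0.001, -1.0]]
force: [0.3, 0.2, 0.0]
opening: 0.728
grasp_force: 0.0
```

Request:
{"api": "send_rows", "payload": {
  "moves": [
    [-0.058,0.863,0,0,0,-1.0],
    [-0.058,0.863,0,0,0,-1.0],
    [-0.058,0.863,0,0,0,-1.0],
    [-0.058,0.863,0,0,0,-1.0],
    [-0.058,0.863,0,0,0,-1.0],
    [-0.058,0.863,0.3,0,0,-1.0],
    [-0.058,0.863,0.6,0,0,-1.0],
    [-0.058,0.863,0.6,0,0,-1.0],
    [-0.058,0.863,0.6,0,0,-1.0],
    [-0.058,0.863,0.6,0,0,-1.0],
    [-0.058,0.863,0.6,0,0,-1.0],
    [-0.058,0.863,0.6,0,0,-1.0]
  ]
}}

```text
time_s: 15.55
position: [0.4501, -0.1132, 0.1497]
tcp_rot: [[0.124, 0.992, -0.012], [0.992, -0.124, 0.003], [0.001, -0.012, -1.0]]
force: [-0.0, -0.1, 0.8]
opening: 0.748
grasp_force: 0.0
```

```bash
cat >> h.py <<'E'
def items(lo=(.3,-.35),hi=(.72,-.02),z0=.012,z1=.031):
    for n in('top','scene'):
        im,d=viewer.capture(n);W=cloud(n,d)
        wh=(im.min(-1)>70)
        for c,A,(ce,sz,an),z,col in blobs(n,im,W,z0,z1,lo,hi,60,wh): print(n,A,np.round(ce,4),np.round(sz,3),round(an,1),'z',round(float(z),4))
E
python3 - <<'E'
from h import *
items()
plan(((.4525,-.115,-.008),82.8))
E
```

```text
top 430 [ 0.5624 -0.3281] [0.19  0.043] 0.0 z 0.0286
top 211 [ 0.5977 -0.2091] [0.035 0.05 ] 38.7 z 0.0217
top 152 [ 0.5401 -0.0994] [0.028 0.049] 88.2 z 0.0217
scene 119 [ 0.3949 -0.196 ] [0.045 0.042] 56.8 z 0.0245
scene 124 [ 0.4556 -0.1159] [0.043 0.044] 84.5 z 0.0249
scene 153 [ 0.5413 -0.106 ] [0.053 0.036] 0.2 z 0.0225
scene 108 [ 0.5907 -0.3367] [0.023 0.109] 80.8 z 0.0275
scene 173 [ 0.6013 -0.2127] [0.036 0.051] 41.3 z 0.0222
t 15.65 p [ 0.4503 -0.1136  0.1504] yaw 82.67 F [-0.3 -0.4 -0.8] open 0.747 gf 0.0
[-0.005, 0.016, 0.633, -0.007, -0.0, -0.001] step mm 158.0 deg 0.6
```

Request:
{"api": "send_rows", "payload": {
  "moves": [
    [-0.005,0.018,0.2,-0.007,0,0],
    [-0.005,0.018,0.4,-0.007,0,0],
    [-0.005,0.018,0.5,-0.007,0,0],
    [-0.005,0.018,0.58,-0.007,0,0],
    [-0.005,0.018,0.635,-0.007,0,0],
    [-0.005,0.018,0.635,-0.007,0,0],
    [-0.005,0.018,0.635,-0.007,0,0]
  ]
}}

```text
time_s: 16.35
position: [0.4533, -0.1158, -0.0077]
tcp_rot: [[0.127, 0.992, 0.001], [0.992, -0.127, 0.0], [0.0, 0.001, -1.0]]
force: [-0.0, 0.2, 0.2]
opening: 0.748
grasp_force: 0.0
```

Request:
{"api": "send_rows", "payload": {
  "moves": [
    [0,0,0,0,0,0],
    [0,0,0,0,0,0],
    [0,0,0,0,0,0],
    [0,0,0,0,0,0],
    [0,0,0,0,0,0],
    [0,0,0,0,0,0]
  ],
  "grip": 0
}}

```text
time_s: 16.95
position: [0.4534, -0.1161, -0.007]
tcp_rot: [[0.126, 0.992, 0.002], [0.992, -0.126, -0.001], [-0.0, 0.002, -1.0]]
force: [-0.8, 0.7, 6.5]
opening: 0.516
grasp_force: 30.0
```

```bash
python3 - <<'E'
from h import *
p=ch(64,-5);plan(((p[0],p[1],.18),82.8));print(p,ch(64,60),ch(-64,-5),ch(-64,60))
E
```

```text
t 16.95 p [ 0.4534 -0.1161 -0.007 ] yaw 82.76 F [-0.8  0.7  6.5] open 0.516 gf 30.0
[0.924, 0.612, -0.747, 0.001, 0.0, -0.0] step mm 334.0 deg 0.1
[0.63386867 0.0940181  0.        ] [0.64201533 0.15850556 0.        ] [0.50687799 0.11006075 0.        ] [0.51502465 0.17454821 0.        ]
```

Request:
{"api": "send_rows", "payload": {
  "moves": [
    [0,0,-0.2,0,0,0],
    [0,0,-0.4,0,0,0],
    [0,0,-0.6,0,0,0],
    [0.2,0.13,-0.6,0,0,0],
    [0.35,0.23,-0.6,0,0,0],
    [0.5,0.33,-0.6,0,0,0],
    [0.65,0.43,-0.6,0,0,0],
    [0.8,0.53,-0.6,0,0,0],
    [0.924,0.612,-0.6,0,0,0],
    [0.924,0.612,-0.6,0,0,0],
    [0.924,0.612,-0.6,0,0,0],
    [0.924,0.612,-0.6,0,0,0]
  ]
}}

```text
time_s: 18.15
position: [0.6325, 0.0931, 0.142]
tcp_rot: [[0.127, 0.992, -0.001], [0.992, -0.127, -0.001], [-0.001, -0.001, -1.0]]
force: [-0.2, 0.5, -1.4]
opening: 0.515
grasp_force: 30.0
```

```bash
python3 - <<'E'
from h import *
p=ch(64,-5);plan(((p[0],p[1],.007),82.8))
E
```

```text
t 18.15 p [0.6325 0.0931 0.142 ] yaw 82.73 F [-0.2  0.5 -1.4] open 0.515 gf 30.0
[0.005, 0.006, 0.54, -0.0, 0.0, -0.001] step mm 135.0 deg 0.1
```

Request:
{"api": "send_rows", "payload": {
  "moves": [
    [0.003,0.005,0.2,0,0,0],
    [0.003,0.005,0.35,0,0,0],
    [0.003,0.005,0.46,0,0,0],
    [0.003,0.005,0.54,0,0,0],
    [0.003,0.005,0.54,0,0,0],
    [0.003,0.005,0.54,0,0,0]
  ]
}}

```text
time_s: 18.75
position: [0.6349, 0.0934, 0.0079]
tcp_rot: [[0.127, 0.992, 0.001], [0.992, -0.127, -0.0], [-0.0, 0.001, -1.0]]
force: [0.5, -0.8, -0.9]
opening: 0.522
grasp_force: 30.0
```

Request:
{"api": "send_rows", "payload": {
  "moves": [
    [0,0,0,0,0,0],
    [0,0,0,0,0,0],
    [0,0,0,0,0,0],
    [0,0,-0.15,0,0,0],
    [0,0,-0.35,0,0,0],
    [0,0,-0.55,0,0,0],
    [0,0,-0.55,0,0,0]
  ],
  "grip": 0.63
}}

```text
time_s: 19.45
position: [0.6412, 0.0947, 0.154]
tcp_rot: [[0.126, 0.992, 0.019], [0.992, -0.126, -0.0], [0.002, 0.019, -1.0]]
force: [1.8, 0.2, 0.2]
opening: 0.63
grasp_force: 0.0
```

Request:
{"api": "send_rows", "payload": {
  "moves": [
    [-0.632,-0.403,0,0,0,0],
    [-0.632,-0.403,0,0,0,0],
    [-0.632,-0.403,0,0,0,0],
    [-0.632,-0.403,0,0,0,0],
    [-0.632,-0.403,0,0,0,0]
  ],
  "grip": 0.75
}}

```text
time_s: 19.95
position: [0.5116, -0.0518, 0.1447]
tcp_rot: [[0.13, 0.991, -0.002], [0.991, -0.13, -0.0], [-0.0, -0.002, -1.0]]
force: [0.4, 1.1, -0.1]
opening: 0.746
grasp_force: 0.0
```

Request:
{"api": "send_rows", "payload": {
  "moves": [
    [-0.632,-0.403,0,0,0,0],
    [-0.632,-0.403,0,0,0,0],
    [-0.632,-0.403,0,0,0,0],
    [-0.632,-0.403,0,0,0,0],
    [-0.632,-0.403,0,0,0,0],
    [-0.632,-0.403,0,0,0,0]
  ]
}}

```text
time_s: 20.55
position: [0.3959, -0.1939, 0.1449]
tcp_rot: [[0.128, 0.992, 0.003], [0.992, -0.128, -0.0], [0.0, 0.003, -1.0]]
force: [0.4, -0.1, -0.0]
opening: 0.747
grasp_force: 0.0
```

```bash
python3 - <<'E'
from h import *
items();print('bays');items((.44,-0.0),(.75,.26),.012,.042)
plan(((.3935,-.194,-.008),82.8))
E
```

```text
top 453 [ 0.5623 -0.3295] [0.19 0.04] 0.1 z 0.0287
top 212 [ 0.5979 -0.2093] [0.035 0.05 ] 38.7 z 0.0222
top 219 [ 0.5387 -0.1026] [0.035 0.051] 88.5 z 0.0217
top 185 [ 0.3926 -0.1895] [0.034 0.044] 87.2 z 0.0241
scene 123 [ 0.3936 -0.1953] [0.044 0.045] 50.8 z 0.0243
scene 205 [ 0.5603 -0.3351] [0.03  0.174] 80.4 z 0.0277
scene 149 [ 0.5408 -0.1058] [0.052 0.037] 1.0 z 0.0226
scene 177 [ 0.601  -0.2119] [0.037 0.052] 40.3 z 0.0223
bays
top 227 [0.6395 0.0974] [0.051 0.046] 25.7 z 0.0341
scene 173 [0.6308 0.0925] [0.06  0.056] 31.0 z 0.0339
t 20.75 p [ 0.3964 -0.1925  0.1447] yaw 82.9 F [ 1.   0.1 -0.1] open 0.75 gf 0.0
[-0.007, -0.012, 0.611, 0.001, -0.0, 0.001] step mm 153.0 deg 0.1
```

Request:
{"api": "send_rows", "payload": {
  "moves": [
    [-0.007,-0.012,0.2,0,0,0],
    [-0.007,-0.012,0.38,0,0,0],
    [-0.007,-0.012,0.5,0,0,0],
    [-0.007,-0.012,0.58,0,0,0],
    [-0.007,-0.012,0.612,0,0,0],
    [-0.007,-0.012,0.612,0,0,0]
  ]
}}

```text
time_s: 21.35
position: [0.3927, -0.1941, -0.0091]
tcp_rot: [[0.124, 0.992, 0.0], [0.992, -0.124, 0.001], [0.001, 0.0, -1.0]]
force: [0.7, 1.3, -0.2]
opening: 0.751
grasp_force: 0.0
```

Request:
{"api": "send_rows", "payload": {
  "moves": [
    [0,0,0,0,0,0],
    [0,0,0,0,0,0],
    [0,0,0,0,0,0],
    [0,0,0,0,0,0],
    [0,0,0,0,0,0],
    [0,0,0,0,0,0]
  ],
  "grip": 0
}}

```text
time_s: 21.95
position: [0.393, -0.1953, -0.0074]
tcp_rot: [[0.126, 0.992, 0.003], [0.992, -0.126, -0.001], [-0.001, 0.003, -1.0]]
force: [0.4, 0.6, 6.9]
opening: 0.518
grasp_force: 30.0
```

Request:
{"api": "send_rows", "payload": {
  "moves": [
    [0,0,-0.2,0,0,0],
    [0,0,-0.4,0,0,0],
    [0,0,-0.6,0,0,0],
    [0.15,0.08,-0.6,0,0,0],
    [0.3,0.16,-0.6,0,0,0],
    [0.45,0.24,-0.6,0,0,0],
    [0.6,0.32,-0.6,0,0,0],
    [0.762,0.403,-0.6,0,0,0]
  ]
}}

```text
time_s: 22.75
position: [0.5167, -0.0174, 0.1422]
tcp_rot: [[0.127, 0.992, 0.002], [0.992, -0.127, -0.001], [-0.0, 0.002, -1.0]]
force: [1.1, -0.5, 0.4]
opening: 0.515
grasp_force: 30.0
```

Request:
{"api": "send_rows", "payload": {
  "moves": [
    [0.15,0.08,0,0,0,0],
    [0.3,0.16,0,0,0,0],
    [0.45,0.24,0,0,0,0],
    [0.6,0.32,0,0,0,0],
    [0.762,0.403,0,0,0,0],
    [0.762,0.403,0,0,0,0],
    [0.762,0.403,0,0,0,0]
  ]
}}

```text
time_s: 23.45
position: [0.6395, 0.1583, 0.1415]
tcp_rot: [[0.124, 0.992, 0.0], [0.992, -0.124, -0.001], [-0.001, 0.0, -1.0]]
force: [-0.5, -0.0, 0.3]
opening: 0.521
grasp_force: 30.0
```

```bash
python3 - <<'E'
from h import *
p=ch(64,60);plan(((p[0],p[1],.005),82.8))
E
```

```text
t 23.45 p [0.6395 0.1583 0.1415] yaw 82.88 F [-0.5 -0.   0.3] open 0.521 gf 30.0
[0.002, 0.01, 0.546, 0.0, 0.001, 0.001] step mm 136.0 deg 0.1
```

Request:
{"api": "send_rows", "payload": {
  "moves": [
    [0.002,0.01,0.2,0,0,0],
    [0.002,0.01,0.35,0,0,0],
    [0.002,0.01,0.46,0,0,0],
    [0.002,0.01,0.54,0,0,0],
    [0.002,0.01,0.54,0,0,0],
    [0.002,0.01,0.54,0,0,0]
  ]
}}

```text
time_s: 24.05
position: [0.6423, 0.1565, 0.0073]
tcp_rot: [[0.127, 0.992, 0.0], [0.992, -0.127, -0.0], [-0.0, 0.0, -1.0]]
force: [0.6, -0.1, -0.0]
opening: 0.525
grasp_force: 30.0
```

Request:
{"api": "send_rows", "payload": {
  "moves": [
    [0,0,0,0,0,0],
    [0,0,0,0,0,0],
    [0,0,0,0,0,0],
    [0,0,-0.15,0,0,0],
    [0,0,-0.35,0,0,0],
    [0,0,-0.55,0,0,0],
    [0,0,-0.55,0,0,0]
  ],
  "grip": 0.63
}}

```text
time_s: 24.75
position: [0.6488, 0.1586, 0.1539]
tcp_rot: [[0.126, 0.992, 0.019], [0.992, -0.126, 0.001], [0.004, 0.019, -1.0]]
force: [0.7, 0.6, 1.2]
opening: 0.63
grasp_force: 0.0
```

Request:
{"api": "send_rows", "payload": {
  "moves": [
    [-0.55,-0.135,0,0,0,0],
    [-0.55,-0.135,0,0,0,0],
    [-0.55,-0.135,0,0,0,0],
    [-0.55,-0.135,0,0,0,0]
  ],
  "grip": 0.62
}}

```text
time_s: 25.15
position: [0.5899, 0.0215, 0.1447]
tcp_rot: [[0.131, 0.991, -0.0], [0.991, -0.131, -0.002], [-0.002, -0.0, -1.0]]
force: [0.4, -0.1, 0.8]
opening: 0.62
grasp_force: 0.0
```

Request:
{"api": "send_rows", "payload": {
  "moves": [
    [-0.543,-0.136,0,0,0,0.903],
    [-0.543,-0.136,0,0,0,0.903],
    [-0.543,-0.136,0,0,0,0.903],
    [-0.543,-0.136,0,0,0,0.903],
    [-0.543,-0.136,0,0,0,0.903],
    [-0.543,-0.136,0,0,0,0.903],
    [-0.543,-0.136,0,0,0,0.903],
    [-0.543,-0.136,0,0,0,0.903],
    [-0.543,-0.136,0,0,0,0.903],
    [-0.543,-0.136,0,0,0,0.903],
    [-0.543,-0.136,0,0,0,0.903],
    [-0.543,-0.136,0,0,0,0.903]
  ]
}}

```text
time_s: 26.35
position: [0.5415, -0.1042, 0.1446]
tcp_rot: [[1.0, 0.028, 0.002], [0.028, -1.0, -0.0], [0.002, 0.0, -1.0]]
force: [-0.4, -0.1, -0.1]
opening: 0.621
grasp_force: 0.0
```

```bash
python3 - <<'E'
from h import *
items();print('bays');items((.44,-0.0),(.75,.26),.012,.042)
plan(((.540,-.104,-.009),1.5))
E
```

```text
top 473 [ 0.5627 -0.3288] [0.191 0.042] 0.0 z 0.0283
scene 168 [ 0.5623 -0.3319] [0.023 0.175] 81.5 z 0.027
scene 150 [ 0.5412 -0.1051] [0.054 0.035] 1.2 z 0.0218
scene 175 [ 0.601  -0.2126] [0.036 0.05 ] 38.9 z 0.0223
bays
top 240 [0.6472 0.1593] [0.049 0.045] 8.4 z 0.034
top 232 [0.64   0.0965] [0.049 0.05 ] 54.1 z 0.0339
scene 188 [0.6333 0.1611] [0.055 0.078] 65.2 z 0.0339
scene 171 [0.632 0.095] [0.051 0.059] 52.1 z 0.0342
t 26.55 p [ 0.5412 -0.1046  0.1445] yaw 1.54 F [ 0.8  1.1 -0.3] open 0.617 gf 0.0
[-0.006, -0.003, 0.614, 0.0, -0.001, 0.0] step mm 154.0 deg 0.1
```

Request:
{"api": "send_rows", "payload": {
  "moves": [
    [-0.005,-0.003,0.2,0,0,0],
    [-0.005,-0.003,0.38,0,0,0],
    [-0.005,-0.003,0.5,0,0,0],
    [-0.005,-0.003,0.58,0,0,0],
    [-0.005,-0.003,0.614,0,0,0],
    [-0.005,-0.003,0.614,0,0,0]
  ]
}}

```text
time_s: 27.15
position: [0.5395, -0.1039, -0.01]
tcp_rot: [[1.0, 0.026, -0.0], [0.026, -1.0, 0.001], [-0.0, -0.001, -1.0]]
force: [0.8, 0.4, 0.9]
opening: 0.619
grasp_force: 0.0
```

Request:
{"api": "send_rows", "payload": {
  "moves": [
    [0,0,0,0,0,0],
    [0,0,0,0,0,0],
    [0,0,0,0,0,0],
    [0,0,0,0,0,0],
    [0,0,0,0,0,0],
    [0,0,0,0,0,0]
  ],
  "grip": 0
}}

```text
time_s: 27.75
position: [0.5408, -0.1043, -0.008]
tcp_rot: [[1.0, 0.026, 0.003], [0.026, -1.0, -0.001], [0.003, 0.001, -1.0]]
force: [-0.6, 0.4, 5.9]
opening: 0.386
grasp_force: 30.0
```

Request:
{"api": "send_rows", "payload": {
  "moves": [
    [0,0,-0.2,0,0,0],
    [0,0,-0.4,0,0,-0.09],
    [0,0,-0.6,0,0,-0.18],
    [-0.015,-0.12,-0.6,0,0,-0.27],
    [-0.03,-0.24,-0.6,0,0,-0.36],
    [-0.045,-0.36,-0.6,0,0,-0.45],
    [-0.06,-0.48,-0.6,0,0,-0.54],
    [-0.075,-0.6,-0.6,0,0,-0.63],
    [-0.09,-0.72,-0.6,0,0,-0.72],
    [-0.11,-0.86,-0.6,0,0,-0.81],
    [-0.11,-0.86,-0.6,0,0,-0.903],
    [-0.11,-0.86,-0.6,0,0,-0.903]
  ]
}}

```text
time_s: 28.95
position: [0.5061, 0.1112, 0.1408]
tcp_rot: [[0.124, 0.992, 0.001], [0.992, -0.124, -0.0], [-0.0, 0.001, -1.0]]
force: [0.6, 0.1, -0.5]
opening: 0.388
grasp_force: 30.0
```

```bash
python3 - <<'E'
from h import *
p=ch(-64,-5);plan(((p[0],p[1],.005),82.8))
E
```

```text
t 28.95 p [0.5061 0.1112 0.1408] yaw 82.89 F [ 0.6  0.1 -0.5] open 0.388 gf 30.0
[-0.004, 0.003, 0.543, 0.001, 0.0, 0.001] step mm 136.0 deg 0.1
```

Request:
{"api": "send_rows", "payload": {
  "moves": [
    [-0.004,0.003,0.2,0,0,0],
    [-0.004,0.003,0.35,0,0,0],
    [-0.004,0.003,0.46,0,0,0],
    [-0.004,0.003,0.54,0,0,0],
    [-0.004,0.003,0.54,0,0,0],
    [-0.004,0.003,0.54,0,0,0]
  ]
}}

```text
time_s: 29.55
position: [0.5077, 0.1085, 0.0059]
tcp_rot: [[0.129, 0.992, 0.001], [0.992, -0.129, -0.0], [-0.0, 0.001, -1.0]]
force: [0.2, -0.3, 0.3]
opening: 0.385
grasp_force: 30.0
```

Request:
{"api": "send_rows", "payload": {
  "moves": [
    [0,0,0,0,0,0],
    [0,0,0,0,0,0],
    [0,0,0,0,0,0],
    [0,0,-0.15,0,0,0],
    [0,0,-0.35,0,0,0],
    [0,0,-0.55,0,0,0],
    [0,0,-0.55,0,0,0]
  ],
  "grip": 0.5
}}

```text
time_s: 30.25
position: [0.5125, 0.1094, 0.1503]
tcp_rot: [[0.126, 0.992, 0.017], [0.992, -0.126, -0.0], [0.002, 0.017, -1.0]]
force: [0.8, 0.5, -1.0]
opening: 0.501
grasp_force: 0.0
```

Request:
{"api": "send_rows", "payload": {
  "moves": [
    [-0.612,0.264,0,0,0,0],
    [-0.612,0.264,0,0,0,0],
    [-0.612,0.264,0,0,0,0],
    [-0.612,0.264,0,0,0,0]
  ],
  "grip": 0.62
}}

```text
time_s: 30.65
position: [0.5555, -0.0554, 0.1437]
tcp_rot: [[0.13, 0.992, 0.005], [0.992, -0.13, -0.002], [-0.002, 0.005, -1.0]]
force: [1.5, -0.0, -0.2]
opening: 0.616
grasp_force: 0.0
```

Request:
{"api": "send_rows", "payload": {
  "moves": [
    [-0.612,0.264,0,0,0,-0.511],
    [-0.612,0.264,0,0,0,-0.511],
    [-0.612,0.264,0,0,0,-0.511],
    [-0.612,0.264,0,0,0,-0.511],
    [-0.612,0.264,0,0,0,-0.511],
    [-0.612,0.264,0,0,0,-0.511],
    [-0.612,0.264,0,0,0,-0.511],
    [-0.612,0.264,0,0,0,-0.511]
  ]
}}

```text
time_s: 31.45
position: [0.5994, -0.2103, 0.1433]
tcp_rot: [[-0.625, 0.78, 0.001], [0.78, 0.625, 0.0], [-0.0, 0.001, -1.0]]
force: [1.3, 1.6, 0.8]
opening: 0.62
grasp_force: 0.0
```

```bash
python3 - <<'E'
from h import *
items();print('bays');items((.44,-0.0),(.75,.26),.012,.042)
plan(((.599,-.2105,-.009),128.8))
E
```

```text
top 60 [ 0.6008 -0.1994] [0.018 0.038] 38.7 z 0.0222
scene 254 [ 0.5605 -0.3374] [0.041 0.173] 84.2 z 0.0281
scene 177 [ 0.6008 -0.2123] [0.036 0.052] 41.5 z 0.0219
bays
top 237 [0.6442 0.1613] [0.049 0.053] 57.4 z 0.0341
top 230 [0.6406 0.0984] [0.054 0.047] 49.8 z 0.0342
top 238 [0.5112 0.1082] [0.057 0.039] 83.7 z 0.0316
scene 180 [0.5039 0.1098] [0.07  0.056] 82.6 z 0.0312
scene 180 [0.633  0.0946] [0.053 0.062] 36.8 z 0.0342
scene 163 [0.6425 0.1569] [0.05  0.057] 87.8 z 0.0344
t 31.65 p [ 0.5998 -0.2106  0.1436] yaw 128.75 F [ 0.6 -0.  -0.1] open 0.622 gf 0.0
[0.003, -0.003, 0.61, 0.001, 0.001, -0.001] step mm 153.0 deg 0.1
```

Request:
{"api": "send_rows", "payload": {
  "moves": [
    [0.003,-0.003,0.2,0,0,0],
    [0.003,-0.003,0.38,0,0,0],
    [0.003,-0.003,0.5,0,0,0],
    [0.003,-0.003,0.58,0,0,0],
    [0.003,-0.003,0.61,0,0,0],
    [0.003,-0.003,0.61,0,0,0]
  ]
}}

```text
time_s: 32.25
position: [0.5984, -0.2106, -0.0099]
tcp_rot: [[-0.626, 0.78, -0.0], [0.78, 0.626, 0.001], [0.001, 0.0, -1.0]]
force: [0.9, 0.4, 0.2]
opening: 0.621
grasp_force: 0.0
```

Request:
{"api": "send_rows", "payload": {
  "moves": [
    [0,0,0,0,0,0],
    [0,0,0,0,0,0],
    [0,0,0,0,0,0],
    [0,0,0,0,0,0],
    [0,0,0,0,0,0],
    [0,0,0,0,0,0]
  ],
  "grip": 0
}}

```text
time_s: 32.85
position: [0.5997, -0.2114, -0.0077]
tcp_rot: [[-0.626, 0.78, 0.003], [0.78, 0.626, -0.001], [-0.003, 0.002, -1.0]]
force: [-0.8, 0.0, 6.5]
opening: 0.383
grasp_force: 30.0
```

Request:
{"api": "send_rows", "payload": {
  "moves": [
    [0,0,-0.2,0,0,0],
    [0,0,-0.4,0,0,0],
    [0,0,-0.6,0,0,0],
    [0.14,0.07,-0.6,0,0,0],
    [0.28,0.14,-0.6,0,0,0],
    [0.42,0.21,-0.6,0,0,0],
    [0.56,0.28,-0.6,0,0,0],
    [0.705,0.35,-0.6,0,0,0]
  ]
}}

```text
time_s: 33.65
position: [0.556, -0.0174, 0.141]
tcp_rot: [[-0.625, 0.78, 0.002], [0.78, 0.625, -0.0], [-0.001, 0.001, -1.0]]
force: [1.0, 0.2, -0.4]
opening: 0.389
grasp_force: 30.0
```

Request:
{"api": "send_rows", "payload": {
  "moves": [
    [0.14,0.07,0,0,0,0.09],
    [0.28,0.14,0,0,0,0.18],
    [0.42,0.21,0,0,0,0.27],
    [0.56,0.28,0,0,0,0.36],
    [0.706,0.35,0,0,0,0.45],
    [0.706,0.35,0,0,0,0.511],
    [0.706,0.35,0,0,0,0.511],
    [0.706,0.35,0,0,0,0.511]
  ]
}}

```text
time_s: 34.45
position: [0.5144, 0.1735, 0.1408]
tcp_rot: [[0.124, 0.992, 0.002], [0.992, -0.124, -0.0], [-0.0, 0.002, -1.0]]
force: [1.1, -0.1, -0.2]
opening: 0.386
grasp_force: 30.0
```

```bash
python3 - <<'E'
from h import *
p=ch(-64,60);plan(((p[0],p[1],.006),82.8))
E
```

```text
t 34.45 p [0.5144 0.1735 0.1408] yaw 82.89 F [ 1.1 -0.1 -0.2] open 0.386 gf 30.0
[0.005, 0.001, 0.539, 0.001, 0.0, 0.001] step mm 135.0 deg 0.1
```

Request:
{"api": "send_rows", "payload": {
  "moves": [
    [0.004,0.001,0.2,0,0,0],
    [0.004,0.001,0.35,0,0,0],
    [0.004,0.001,0.46,0,0,0],
    [0.004,0.001,0.537,0,0,0],
    [0.004,0.001,0.537,0,0,0],
    [0.004,0.001,0.537,0,0,0]
  ]
}}

```text
time_s: 35.05
position: [0.5153, 0.1737, 0.0066]
tcp_rot: [[0.127, 0.992, 0.001], [0.992, -0.127, -0.0], [-0.0, 0.001, -1.0]]
force: [0.5, 0.0, 0.4]
opening: 0.384
grasp_force: 30.0
```

Request:
{"api": "send_rows", "payload": {
  "moves": [
    [0,0,0,0,0,0],
    [0,0,0,0,0,0],
    [0,0,0,0,0,0],
    [0,0,-0.15,0,0,0],
    [0,0,-0.35,0,0,0],
    [0,0,-0.55,0,0,0],
    [0,0,-0.75,0,0,0],
    [0,0,-0.95,0,0,0],
    [0,0,-0.95,0,0,0]
  ],
  "grip": 0.5
}}

```text
time_s: 35.95
position: [0.5195, 0.1756, 0.2524]
tcp_rot: [[0.125, 0.992, 0.019], [0.992, -0.125, 0.002], [0.004, 0.019, -1.0]]
force: [0.6, -0.3, -0.4]
opening: 0.499
grasp_force: 0.0
```

Request:
{"api": "send_rows", "payload": {
  "moves": [
    [0,0,-0.3,0,0,1.0],
    [0,0,-0.3,0,0,1.0],
    [0,0,-0.3,0,0,1.0],
    [0,0,-0.3,0,0,1.0],
    [0,0,-0.3,0,0,1.0],
    [0,0,-0.3,0,0,1.0],
    [0,0,-0.3,0,0,1.0],
    [0,0,-0.3,0,0,1.0],
    [0,0,-0.3,0,0,1.0],
    [0,0,-0.3,0,0,1.0],
    [0,0,-0.3,0,0,1.0],
    [0,0,-0.3,0,0,1.0]
  ],
  "grip": 0.35
}}

```text
time_s: 37.15
position: [0.5138, 0.1746, 0.3187]
tcp_rot: [[0.992, -0.126, 0.001], [-0.126, -0.992, -0.0], [0.001, 0.0, -1.0]]
force: [0.1, -0.4, 0.1]
opening: 0.35
grasp_force: 0.0
```

```bash
python3 - <<'E'
from h import *
plan(((.532,.3145,.31),-7.2),((.532,.3145,.19),-7.2))
im,d=viewer.capture('scene');cv2.imwrite('pics/s5.png',cv2.resize(im[80:272,180:436,::-1],(768,576),interpolation=2))
W=cloud('scene',d)
m=(W[...,2]>.18)&(W[...,2]<.26)&(W[...,1]>.27)&(W[...,1]<.33)&(W[...,0]<.62);print(W[m].round(3)[::6])
print('bays');items((.44,-0.0),(.75,.26),.012,.042)
E
```

```text
t 37.15 p [0.5138 0.1746 0.3187] yaw -7.21 F [ 0.1 -0.4  0.1] open 0.35 gf 0.0
[0.002, -0.564, 0.035, 0.0, -0.0, -0.0] step mm 141.0 deg 0.0
[0.001, -0.564, 0.515, 0.0, -0.0, -0.0] step mm 120.0 deg 0.0
[[0.459 0.273 0.249]
 [0.464 0.274 0.251]
 [0.465 0.275 0.246]
 [0.471 0.273 0.249]
 [0.468 0.271 0.242]
 [0.465 0.271 0.234]
 [0.473 0.286 0.24 ]
 [0.484 0.275 0.25 ]
 [0.48  0.271 0.242]
 [0.482 0.271 0.239]
 [0.493 0.276 0.246]
 [0.488 0.316 0.234]
 [0.493 0.283 0.241]
 [0.487 0.305 0.23 ]
 [0.501 0.27  0.248]
 [0.492 0.294 0.233]
 [0.494 0.312 0.232]
 [0.494 0.307 0.228]
 [0.51  0.271 0.249]
 [0.502 0.319 0.231]
 [0.505 0.315 0.23 ]
 [0.508 0.315 0.229]
 [0.513 0.312 0.232]
 [0.511 0.312 0.224]
 [0.528 0.275 0.247]
 [0.53  0.274 0.245]
 [0.535 0.276 0.247]
 [0.537 0.276 0.244]
 [0.541 0.274 0.245]
 [0.547 0.272 0.248]
 [0.542 0.307 0.23 ]
 [0.548 0.307 0.233]
 [0.552 0.31  0.232]
 [0.553 0.313 0.229]
 [0.559 0.305 0.229]
 [0.566 0.305 0.233]
 [0.573 0.308 0.236]
 [0.573 0.282 0.233]
 [0.579 0.307 0.235]
 [0.582 0.287 0.237]
 [0.579 0.308 0.23 ]
 [0.583 0.291 0.233]
 [0.587 0.307 0.235]
 [0.584 0.308 0.223]]
bays
top 232 [0.6443 0.1606] [0.052 0.047] 26.3 z 0.0341
top 222 [0.6374 0.0985] [0.049 0.045] 68.7 z 0.0339
top 204 [0.5361 0.1098] [0.046 0.039] 89.1 z 0.0315
scene 174 [0.5121 0.1747] [0.055 0.069] 67.9 z 0.0315
scene 158 [0.5305 0.1107] [0.06  0.054] 84.0 z 0.0319
scene 168 [0.6291 0.0968] [0.05  0.067] 81.4 z 0.0348
scene 167 [0.6377 0.1591] [0.055 0.06 ] 41.6 z 0.0339
```

View pics/s5.png

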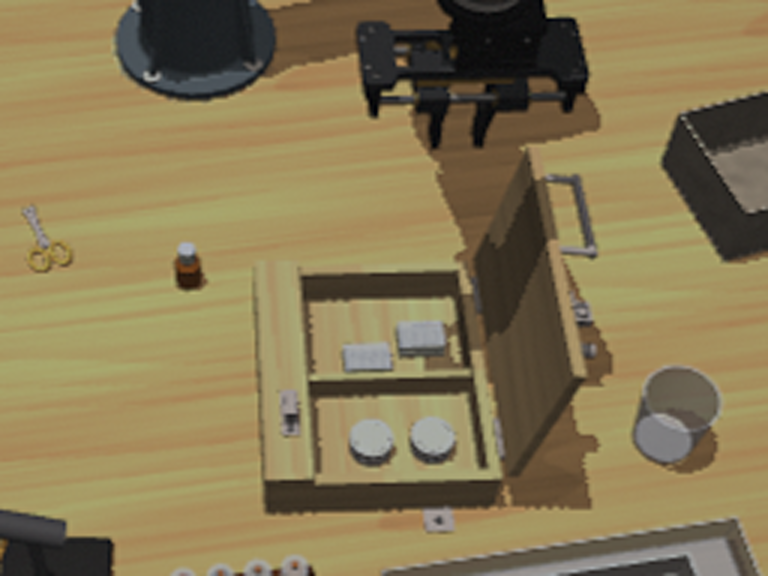

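Both hook boxes lie in the near bay at (367,357) and (421,337), both tins in the far bay at (372,440) and (433,438). One box shifted slightly but still lies flat in its bay. The handle bar is at (585,215). Now the lid.

Request:
{"api": "send_rows", "payload": {
  "moves": [
    [0,-0.2,0,0,0,0],
    [0,-0.4,0,0,0,0],
    [0,-0.564,0.03,0,0,0],
    [0,-0.564,0.03,0,0,0],
    [0,-0.564,0.15,0,0,0],
    [0,-0.564,0.28,0,0,0],
    [0,-0.564,0.4,0,0,0],
    [0,-0.564,0.48,0,0,0],
    [0,-0.564,0.515,0,0,0],
    [0,-0.564,0.515,0,0,0]
  ]
}}

```text
time_s: 38.3
position: [0.5317, 0.3136, 0.1892]
tcp_rot: [[0.992, -0.126, -0.001], [-0.126, -0.992, -0.001], [-0.001, 0.002, -1.0]]
force: [-0.5, -0.4, -0.3]
opening: 0.349
grasp_force: 0.0
```

Request:
{"api": "send_rows", "payload": {
  "moves": [
    [0,0,0,0,0,0],
    [0,0,0,0,0,0],
    [0,0,0,0,0,0],
    [0,0,0,0,0,0],
    [0,0,0,0,0,0]
  ],
  "grip": 0
}}

```text
time_s: 38.8
position: [0.533, 0.3145, 0.1915]
tcp_rot: [[0.992, -0.126, 0.003], [-0.126, -0.992, -0.0], [0.003, -0.0, -1.0]]
force: [-1.4, -1.7, 3.1]
opening: 0.099
grasp_force: 30.0
```

Request:
{"api": "send_rows", "payload": {
  "moves": [
    [0,0.04,-0.017,0,0,0],
    [0,0.088,-0.035,0,0,0],
    [0,0.138,-0.049,0,0,0],
    [0,0.188,-0.059,0,0,0],
    [0,0.239,-0.066,0,0,0],
    [0,0.29,-0.069,0,0,0],
    [0,0.342,-0.069,0,0,0],
    [0,0.393,-0.065,0,0,0],
    [0,0.444,-0.058,0,0,0],
    [0,0.494,-0.047,0,0,0],
    [0,0.543,-0.033,0,0,0],
    [0,0.591,-0.015,0,0,0]
  ]
}}

```text
time_s: 40.0
position: [0.5143, 0.1668, 0.1938]
tcp_rot: [[0.992, -0.126, 0.003], [-0.126, -0.992, -0.0], [0.003, -0.0, -1.0]]
force: [2.5, 3.5, 1.8]
opening: 0.1
grasp_force: 30.0
```

Request:
{"api": "send_rows", "payload": {
  "moves": [
    [0,0.047,0.021,0,0,0],
    [0,0.092,0.045,0,0,0],
    [0,0.136,0.073,0,0,0],
    [0,0.177,0.103,0,0,0],
    [0,0.216,0.136,0,0,0],
    [0,0.253,0.172,0,0,0],
    [0,0.287,0.21,0,0,0],
    [0,0.319,0.251,0,0,0],
    [0,0.347,0.294,0,0,0],
    [0,0.373,0.338,0,0,0],
    [0,0.395,0.384,0,0,0],
    [0,0.414,0.432,0,0,0]
  ]
}}

```text
time_s: 41.2
position: [0.5001, 0.0647, 0.085]
tcp_rot: [[0.992, -0.126, -0.0], [-0.126, -0.992, -0.0], [0.0, 0.0, -1.0]]
force: [2.6, 1.5, 2.2]
opening: 0.103
grasp_force: 30.0
```

Request:
{"api": "send_rows", "payload": {
  "moves": [
    [0,0.008,0.025,0,0,0],
    [0,0.016,0.045,0,0,0],
    [0,0.016,0.054,0,0,0],
    [0,0.016,0.054,0,0,0],
    [0,0.016,0.054,0,0,0]
  ]
}}

```text
time_s: 41.7
position: [0.4995, 0.0608, 0.0723]
tcp_rot: [[0.992, -0.125, -0.0], [-0.125, -0.992, -0.001], [-0.0, 0.001, -1.0]]
force: [-1.4, -3.0, -0.7]
opening: 0.101
grasp_force: 30.0
```

Request:
{"api": "send_rows", "payload": {
  "moves": [
    [0,0,0.012,0,0,0],
    [0,0,0.02,0,0,0],
    [0,0,0.02,0,0,0],
    [0,0,0.02,0,0,0],
    [0,0,0.02,0,0,0]
  ]
}}

```text
time_s: 42.2
position: [0.4999, 0.0607, 0.0714]
tcp_rot: [[0.992, -0.124, 0.002], [-0.124, -0.992, -0.002], [0.002, 0.002, -1.0]]
force: [-7.9, -3.5, 31.7]
opening: 0.101
grasp_force: 30.0
```

Request:
{"api": "send_rows", "payload": {
  "moves": [
    [0,0,0,0,0,0],
    [0,0,-0.016,0,0,0],
    [0,0,-0.016,0,0,0],
    [0,0,-0.15,0,0,0],
    [0,0,-0.3,0,0,0],
    [0,0,-0.45,0,0,0],
    [0.2,-0.09,-0.45,0,0,0],
    [0.4,-0.18,-0.45,0,0,0],
    [0.494,-0.222,-0.45,0,0,0],
    [0.494,-0.222,-0.45,0,0,0],
    [0.494,-0.222,-0.45,0,0,0],
    [0.494,-0.222,-0.45,0,0,0]
  ],
  "grip": 0.4
}}

```text
time_s: 43.4
position: [0.6279, 0.1008, 0.1793]
tcp_rot: [[0.992, -0.126, -0.002], [-0.126, -0.992, -0.0], [-0.002, 0.0, -1.0]]
force: [-0.7, 0.5, -0.1]
opening: 0.401
grasp_force: 0.0
```

```bash
python3 - <<'E'
from h import *
plan(((.6295,.100,.0865),-7.2))
im,d=viewer.capture('scene');W=cloud('scene',d);a=np.deg2rad(-7.2)
m=(W[...,2]>.05)&(W[...,2]<.085);L=(W[...,:2]-CH)@np.array([[np.cos(a),-np.sin(a)],[np.sin(a),np.cos(a)]])
for n,y0,y1 in(('rail',-.115,-.1),('lid edge',-.068,-.05),('lid mid',0,.05),('lid back',.08,.11)):
    k=m&(L[...,1]>y0)&(L[...,1]<y1)&(L[...,0]>.075)&(L[...,0]<.125);print(n,k.sum(),np.median(W[k][:,2]).round(4))
for c,A,(ce,sz,an),z,col in blobs('scene',im,W,.1,.13,(.4,-.05),(.72,.25),6): print(c.round(0),A,np.round(ce,4),np.round(sz,3),round(float(z),4))
E
```

```text
t 43.4 p [0.6279 0.1008 0.1793] yaw -7.23 F [-0.7  0.5 -0.1] open 0.401 gf 0.0
[0.007, 0.002, 0.371, 0.0, 0.001, -0.0] step mm 93.0 deg 0.1
rail 72 0.0731
lid edge 90 0.0719
lid mid 242 0.0729
lid back 143 0.0724
[286. 189.] 16 [0.5472 0.0529] [0.007 0.015] 0.113
[306. 210.] 28 [0.6325 0.098 ] [0.012 0.013] 0.1158
```

Lid is flush with the rail. Now the bolt home.

Request:
{"api": "send_rows", "payload": {
  "moves": [
    [0.006,0.002,0.12,0,0,0],
    [0.006,0.002,0.25,0,0,0],
    [0.006,0.002,0.33,0,0,0],
    [0.006,0.002,0.371,0,0,0],
    [0.006,0.002,0.371,0,0,0],
    [0.006,0.002,0.371,0,0,0]
  ]
}}

```text
time_s: 44.05
position: [0.6318, 0.1, 0.0885]
tcp_rot: [[0.992, -0.126, 0.003], [-0.126, -0.992, -0.0], [0.003, -0.0, -1.0]]
force: [-0.9, 1.2, 0.0]
opening: 0.398
grasp_force: 0.0
```

Request:
{"api": "send_rows", "payload": {
  "moves": [
    [0,0,0,0,0,0],
    [0,0,0,0,0,0],
    [0,0,0,0,0,0],
    [0,0,0,0,0,0],
    [0,0,0,0,0,0],
    [0,0,0,0,0,0]
  ],
  "grip": 0
}}

```text
time_s: 44.65
position: [0.6318, 0.0996, 0.0882]
tcp_rot: [[0.992, -0.126, 0.002], [-0.126, -0.992, -0.001], [0.003, 0.001, -1.0]]
force: [0.1, -2.8, 4.6]
opening: 0.145
grasp_force: 30.0
```

Request:
{"api": "send_rows", "payload": {
  "moves": [
    [0,0.02,0,0,0,0],
    [0,0.04,0,0,0,0],
    [0,0.06,0,0,0,0],
    [0,0.08,0,0,0,0],
    [0,0.1,0,0,0,0],
    [0,0.12,0,0,0,0],
    [0,0.14,0,0,0,0],
    [0,0.155,0,0,0,0],
    [0,0.168,0,0,0,0],
    [0,0.174,0,0,0,0],
    [0,0.174,0,0,0,0],
    [0,0.174,0,0,0,0]
  ]
}}

```text
time_s: 45.85
position: [0.6267, 0.0597, 0.0882]
tcp_rot: [[0.992, -0.128, 0.004], [-0.128, -0.992, 0.005], [0.003, -0.005, -1.0]]
force: [0.4, 8.4, 5.4]
opening: 0.145
grasp_force: 30.0
```

Request:
{"api": "send_rows", "payload": {
  "moves": [
    [0,0.008,0,0,0,0],
    [0,0.012,0,0,0,0],
    [0,0.012,0,0,0,0],
    [0,0.012,0,0,0,0]
  ]
}}

```text
time_s: 46.25
position: [0.6267, 0.0596, 0.0882]
tcp_rot: [[0.992, -0.129, 0.005], [-0.129, -0.992, 0.009], [0.004, -0.01, -1.0]]
force: [1.2, 15.0, 4.9]
opening: 0.143
grasp_force: 30.0
```

Request:
{"api": "send_rows", "payload": {
  "moves": [
    [0,-0.03,0,0,0,0],
    [0,-0.03,0,0,0,0],
    [0,-0.03,0,0,0,0],
    [0,-0.03,-0.15,0,0,0],
    [0,-0.03,-0.3,0,0,0],
    [0,-0.03,-0.45,0,0,0],
    [0,-0.03,-0.45,0,0,0],
    [0,-0.03,-0.45,0,0,0]
  ],
  "grip": 0.4
}}

```text
time_s: 47.05
position: [0.6264, 0.0608, 0.2006]
tcp_rot: [[0.992, -0.127, 0.003], [-0.127, -0.992, -0.0], [0.003, 0.0, -1.0]]
force: [-0.3, -0.5, -0.0]
opening: 0.4
grasp_force: 0.0
```

Request:
{"api": "send_rows", "payload": {
  "moves": [
    [-0.1,0.86,0,0,0,0.02],
    [-0.1,0.86,0,0,0,0.02],
    [-0.1,0.86,0,0,0,0.02],
    [-0.1,0.86,0,0,0,0.02],
    [-0.1,0.86,0,0,0,0.02],
    [-0.1,0.86,0,0,0,0.02],
    [-0.1,0.86,0,0,0,0.02]
  ]
}}

```text
time_s: 47.75
position: [0.5736, -0.1478, 0.1986]
tcp_rot: [[0.987, -0.158, -0.001], [-0.158, -0.987, 0.002], [-0.001, -0.002, -1.0]]
force: [0.2, -0.6, -0.1]
opening: 0.404
grasp_force: 0.0
```

```bash
python3 - <<'E'
from h import *
for n in('scene','top'):
    im,d=viewer.capture(n);W=cloud(n,d)
    for z0,z1,lo,hi in((.1,.13,(.4,-.05),(.72,.25)),(.044,.062,(.48,-.43),(.56,-.3)),(.02,.032,(.44,-.47),(.68,-.28))):
        for c,A,(ce,sz,an),z,col in blobs(n,im,W,z0,z1,lo,hi,10): print(n,z0,A,np.round(ce,4),np.round(sz,3),round(an,1),round(float(z),4))
plan(((.524,-.3615,.12),-9),((.524,-.3615,.02),-9))
E
```

```text
scene 0.1 87 [0.5031 0.0585] [0.01  0.101] 82.7 0.1141
scene 0.1 25 [0.6277 0.0586] [0.011 0.011] 55.2 0.1165
scene 0.044 37 [ 0.5265 -0.3624] [0.013 0.026] 87.9 0.0548
scene 0.02 841 [ 0.56  -0.376] [0.111 0.191] 81.1 0.0291
scene 0.02 14 [ 0.4863 -0.3497] [0.013 0.012] 46.8 0.0306
scene 0.02 47 [ 0.5787 -0.4248] [0.052 0.019] 3.7 0.0291
top 0.1 26 [0.6236 0.0628] [0.01  0.012] 88.2 0.1185
top 0.1 152 [0.5008 0.062 ] [0.01  0.098] 82.9 0.1136
top 0.02 369 [ 0.587  -0.4102] [0.039 0.109] 81.1 0.0292
top 0.02 234 [ 0.4812 -0.3892] [0.05  0.045] 79.1 0.0288
t 47.85 p [ 0.5742 -0.1469  0.1992] yaw -8.94 F [-0.7  0.4 -0.7] open 0.395 gf 0.0
[-0.065, 0.88, 0.316, -0.001, 0.0, 0.001] step mm 234.0 deg 0.1
[-0.065, 0.88, 0.716, -0.001, 0.0, 0.001] step mm 100.0 deg 0.1
```

The knob stands about 1.4 mm short of home in both views, because my back-off began before the fingers opened. I'll go back and seat it before touching the dimmer.

```bash
python3 - <<'E'
from h import *
plan(((.6265,.061,.199),-7.2),((.6265,.061,.0875),-7.2))
E
```

```text
t 47.85 p [ 0.5742 -0.1469  0.1992] yaw -8.94 F [-0.7  0.4 -0.7] open 0.395 gf 0.0
[0.077, -0.854, 0.002, -0.001, 0.0, -0.019] step mm 214.0 deg 1.7
[0.077, -0.853, 0.448, -0.001, 0.0, -0.019] step mm 112.0 deg 1.7
```

Request:
{"api": "send_rows", "payload": {
  "moves": [
    [0.077,-0.854,0,0,0,-0.019],
    [0.077,-0.854,0,0,0,-0.019],
    [0.077,-0.854,0,0,0,-0.019],
    [0.077,-0.854,0,0,0,-0.019],
    [0.077,-0.854,0,0,0,-0.019],
    [0.077,-0.854,0,0,0,-0.019],
    [0.077,-0.854,0.15,0,0,-0.019],
    [0.077,-0.854,0.3,0,0,-0.019],
    [0.077,-0.854,0.4,0,0,-0.019],
    [0.077,-0.854,0.446,0,0,-0.019],
    [0.077,-0.854,0.446,0,0,-0.019],
    [0.077,-0.854,0.446,0,0,-0.019]
  ]
}}

```text
time_s: 49.05
position: [0.628, 0.0583, 0.0895]
tcp_rot: [[0.992, -0.128, 0.003], [-0.128, -0.992, -0.001], [0.003, 0.0, -1.0]]
force: [0.9, 1.3, 0.1]
opening: 0.398
grasp_force: 0.0
```

Request:
{"api": "send_rows", "payload": {
  "moves": [
    [0,0,0,0,0,0],
    [0,0,0,0,0,0],
    [0,0,0,0,0,0],
    [0,0,0,0,0,0],
    [0,0,0,0,0,0],
    [0,0.012,0,0,0,0],
    [0,0.02,0,0,0,0],
    [0,0.02,0,0,0,0],
    [0,0.02,0,0,0,0]
  ],
  "grip": 0
}}

```text
time_s: 49.95
position: [0.6279, 0.0594, 0.0896]
tcp_rot: [[0.992, -0.13, 0.005], [-0.13, -0.992, 0.008], [0.004, -0.009, -1.0]]
force: [1.4, 13.1, 3.7]
opening: 0.147
grasp_force: 30.0
```

Request:
{"api": "send_rows", "payload": {
  "moves": [
    [0,0,0,0,0,0],
    [0,0,0,0,0,0],
    [0,0,0,0,0,0],
    [0,0,0,0,0,0],
    [0,0,-0.15,0,0,0],
    [0,0,-0.3,0,0,0],
    [0,0,-0.45,0,0,0],
    [0,0,-0.45,0,0,0]
  ],
  "grip": 0.4
}}

```text
time_s: 50.75
position: [0.6302, 0.0531, 0.2068]
tcp_rot: [[0.992, -0.128, 0.013], [-0.128, -0.992, -0.002], [0.013, 0.0, -1.0]]
force: [1.0, -0.4, -0.1]
opening: 0.4
grasp_force: 0.0
```

Request:
{"api": "send_rows", "payload": {
  "moves": [
    [-0.1,0.84,0,0,0,0.02],
    [-0.1,0.84,0,0,0,0.02],
    [-0.1,0.84,0,0,0,0.02],
    [-0.1,0.84,0,0,0,0.02],
    [-0.1,0.84,0,0,0,0.02],
    [-0.1,0.84,0,0,0,0.02],
    [-0.1,0.84,0,0,0,0.02]
  ]
}}

```text
time_s: 51.45
position: [0.5743, -0.1502, 0.2003]
tcp_rot: [[0.987, -0.159, 0.0], [-0.159, -0.987, 0.001], [-0.0, -0.001, -1.0]]
force: [0.1, 0.8, 0.8]
opening: 0.402
grasp_force: 0.0
```

```bash
python3 - <<'E'
from h import *
for n in('scene','top'):
    im,d=viewer.capture(n);W=cloud(n,d)
    for z0,z1,lo,hi in((.1,.13,(.4,-.05),(.72,.25)),):
        for c,A,(ce,sz,an),z,col in blobs(n,im,W,z0,z1,lo,hi,10): print(n,z0,A,np.round(ce,4),np.round(sz,3),round(an,1),round(float(z),4))
plan(((.524,-.3615,.12),-9),((.524,-.3615,.02),-9))
E
```

```text
scene 0.1 88 [0.5038 0.0585] [0.01  0.102] 82.5 0.1145
scene 0.1 26 [0.6286 0.0566] [0.013 0.013] 46.3 0.1179
top 0.1 29 [0.6233 0.0614] [0.012 0.013] 0.5 0.1179
top 0.1 150 [0.5008 0.0621] [0.01  0.098] 82.7 0.1135
t 51.55 p [ 0.5748 -0.1492  0.2006] yaw -9.02 F [ 0.5  0.2 -1.2] open 0.402 gf 0.0
[-0.068, 0.871, 0.322, -0.001, -0.0, -0.0] step mm 233.0 deg 0.1
[-0.068, 0.871, 0.722, -0.001, -0.0, -0.0] step mm 100.0 deg 0.1
```

The bolt is seated: both views match the starting home position. Now the dimmer.

Request:
{"api": "send_rows", "payload": {
  "moves": [
    [-0.068,0.871,0,0,0,0],
    [-0.068,0.871,0,0,0,0],
    [-0.068,0.871,0,0,0,0],
    [-0.068,0.871,0,0,0,0],
    [-0.068,0.871,0,0,0,0],
    [-0.068,0.871,0.15,0,0,0],
    [-0.068,0.871,0.3,0,0,0],
    [-0.068,0.871,0.45,0,0,0],
    [-0.068,0.871,0.58,0,0,0],
    [-0.068,0.871,0.68,0,0,0],
    [-0.068,0.871,0.722,0,0,0],
    [-0.068,0.871,0.722,0,0,0]
  ]
}}

```text
time_s: 52.75
position: [0.5236, -0.361, 0.0189]
tcp_rot: [[0.988, -0.157, -0.001], [-0.157, -0.988, 0.003], [-0.001, -0.002, -1.0]]
force: [-0.6, -0.2, 0.1]
opening: 0.402
grasp_force: 0.0
```

Request:
{"api": "send_rows", "payload": {
  "moves": [
    [0,0,0,0,0,0],
    [0,0,0,0,0,0],
    [0,0,0,0,0,0],
    [0,0,0,0,0,0],
    [0,0,0,0,0,0],
    [0,0,0,0,0,0]
  ],
  "grip": 0
}}

```text
time_s: 53.35
position: [0.5244, -0.3637, 0.0218]
tcp_rot: [[0.987, -0.159, 0.003], [-0.159, -0.987, -0.001], [0.003, 0.001, -1.0]]
force: [1.0, 0.8, 6.7]
opening: 0.132
grasp_force: 30.0
```

Request:
{"api": "send_rows", "payload": {
  "moves": [
    [0,0.02,0,0,0,0],
    [0,0.04,0,0,0,0],
    [0,0.06,0,0,0,0],
    [0,0.08,0,0,0,0],
    [0,0.1,0,0,0,0],
    [0,0.115,0,0,0,0],
    [0,0.128,0,0,0,0],
    [0,0.138,0,0,0,0],
    [0,0.138,0,0,0,0],
    [0,0.138,0,0,0,0]
  ]
}}

```text
time_s: 54.35
position: [0.5188, -0.3982, 0.0218]
tcp_rot: [[0.987, -0.159, 0.003], [-0.159, -0.987, -0.002], [0.003, 0.001, -1.0]]
force: [0.1, 0.2, 5.9]
opening: 0.136
grasp_force: 30.0
```

Request:
{"api": "send_rows", "payload": {
  "moves": [
    [0,0.008,0,0,0,0],
    [0,0.012,0,0,0,0],
    [0,0.012,0,0,0,0],
    [0,0.012,0,0,0,0]
  ]
}}

```text
time_s: 54.75
position: [0.5188, -0.3982, 0.0218]
tcp_rot: [[0.987, -0.159, 0.003], [-0.159, -0.987, 0.003], [0.003, -0.003, -1.0]]
force: [2.6, 7.1, 8.7]
opening: 0.133
grasp_force: 30.0
```

Request:
{"api": "send_rows", "payload": {
  "moves": [
    [0,0,0,0,0,0],
    [0,0,0,0,0,0],
    [0,0,0,0,0,0],
    [0,0,0,0,0,0],
    [0,0,-0.15,0,0,0],
    [0,0,-0.3,0,0,0],
    [0,0,-0.45,0,0,0],
    [-0.3,0,-0.6,0,0,0],
    [-0.4,0,-0.6,0,0,0],
    [-0.4,0,-0.6,0,0,0]
  ],
  "grip": 0.35
}}

```text
time_s: 55.75
position: [0.4144, -0.3829, 0.1716]
tcp_rot: [[0.987, -0.161, -0.001], [-0.161, -0.987, 0.001], [-0.001, -0.001, -1.0]]
force: [0.1, -0.2, -0.8]
opening: 0.344
grasp_force: 0.0
```

```bash
python3 - <<'E'
from h import *
plan()
for n in('scene','top'):
    im,d=viewer.capture(n);W=cloud(n,d);cv2.imwrite(f'pics/{n}9.png',cv2.resize(im[:,:,::-1],(800,600),interpolation=2))
    for z0,z1,lo,hi in((.1,.13,(.4,-.05),(.72,.25)),(.044,.062,(.48,-.43),(.56,-.3)),):
        for c,A,(ce,sz,an),z,col in blobs(n,im,W,z0,z1,lo,hi,10): print(n,z0,A,np.round(ce,4),np.round(sz,3),round(float(z),4))
E
```

```text
t 55.75 p [ 0.4144 -0.3829  0.1716] yaw -9.25 F [ 0.1 -0.2 -0.8] open 0.344 gf 0.0
scene 0.1 87 [0.5034 0.0585] [0.01  0.102] 0.1142
scene 0.1 26 [0.629  0.0579] [0.013 0.011] 0.1176
scene 0.044 35 [ 0.5199 -0.3994] [0.012 0.025] 0.0557
top 0.1 28 [0.6237 0.0609] [0.012 0.014] 0.1187
top 0.1 150 [0.5009 0.062 ] [0.01  0.098] 0.1136
top 0.044 46 [ 0.5178 -0.3949] [0.012 0.021] 0.0548
```

View pics/scene9.png

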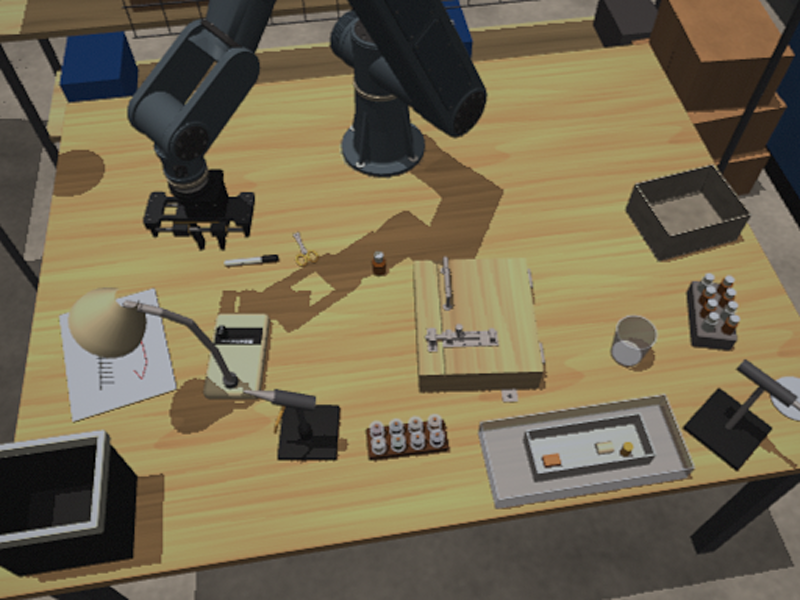

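The picture shows the chest shut at (478,320), the bolt home with its knob at (460,332), and the dimmer cap at its -y end at (223,335). No tins or boxes remain on the bench, and the bystanders stand where they were.

```bash
python3 -c "
from rig import ticket;print(ticket.hand_in())"
```

```text
the job is handed in; nothing more can be done
None
```

The job is done and handed in: both hook boxes found are in the near bay and both wax tins in the far bay, the lid is shut, the bolt is home against its stop, and the dimmer was last slid fully to off.

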